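File the folded game board

TASK

The flat folded game board lies in the plywood riser, between low lips that leave no room to get hold of it. While it lies flat, slide it out over the riser's open front until a good thumb's width of it or more overhangs, then pinch the overhanging part, lift the board clear and file it on edge in the bay of the wooden rack, standing on the bay's floor, and let go. Do not let the board fall to the table and leave the glue jar, the card box and the tape roll standing where they are.

Things in the scene. Friction and masses are not known exactly. Their poses are not given: they have to be found in the camera images.
- board: Folded game board, loose, a plain flat rigid slab 130 mm (its x) by 115 mm (its y) by 8 mm thick (its z), grey cloth-like top with a dark fold line, cardboard edges, about 0.13 kg. Pinched by leaning fingers, it swings up to lie along the pads. Origin: centre of its underside. It starts lying flat on the riser, its -x edge toward the riser's open front.
- board_front (a point): Middle of the board's -x edge, the edge that starts nearest the riser's open front: 65 mm from the board's origin along its -x, at half thickness. It starts about 18 to 34 mm inside the riser's front edge, its far edge 1 to 17 mm from the back lip. The riser's face is slick laminate: fingertips pressed on the board's top with some 5 N or more drag it along.
- riser: Fixed plywood riser, like a small bench, 175 mm deep (x) by 151 mm wide (y); its flat white laminate top, 110 mm above the table, carries the board. Lips 12 mm higher run along the sides (135 mm apart inside) and the back (10 mm thick); the front (-x, roughly toward the robot) has none, and the space before it is free down to the table. Origin: on the table under its centre, z up.
- riser_front_edge (a point): Middle of the riser's open front edge, at the height of its top (87.5 mm from the riser's origin along its -x, 110 mm up). Axes as the riser's: -x points outward over the front.
- rack: Fixed light wooden filing rack, base 90 mm (its x) by 165 mm (its y). Two parallel upright walls 150 mm long along its y, 10 mm thick, form one open-topped bay 26 mm wide (in its x); wall tops 65 mm above the table. Low end stops (28 mm above the table) leave 134 mm inside along y. Origin: on the table under its centre.
- bay_floor (a point): Centre of the bay's floor, 12 mm above the table. x points across the bay (from wall to wall), y along it, z up.
- glue_jar: Bystander: cream glue jar with a cap, 56 mm wide, 70 mm tall, left of the work. Origin: centre of its underside.
- cards_box: Bystander: small upright card box, 19 x 64 x 90 mm, right of the work. Origin: centre of its underside.
- tape_roll: Bystander: flat roll of masking tape, 104 mm across, 25 mm tall, behind the work. Origin: centre of its underside.
Not all that is in view belongs to the job. There is more than one size of the rack; the job needs the larger.

How it is judged:
By the outcome, as a careful person would: the job done as asked, in the order asked, and still so for the second after the job is handed in, with the robot touching nothing.
It also fails if it takes over 53 s, if anything falls off the work surface, if the arm or the gripper's body presses on something with over 40 N, if the wrist force passes 120 N, or if a joint passes its speed limit or range.

ROBOT

A 7-joint arm with a two-finger parallel gripper is mounted at the origin on a cart in front of the work surface, level with it; the furniture and walls round the work are solid. World frame = base frame: x ahead of the robot, y to its left, z up, the work surface at z = 0. Lengths are in m, angles in rad, forces in N, time in s.
With the tool pointing down it reaches from about 0.425 to 0.875 m from the base axis. Payload 9.9 kg.
Tool frame: the origin (TCP) lies at the very end of the fingers, on their centre line; the grasp point (between the pads) lies 19 mm behind it (arm.tcp_to_grasp is the distance from the TCP to the grasp point, in m); z points along the fingers, y is the line along which they close (so a half turn about z gives the same grasp; the last joint's range is limited). The gripper opens to 85 mm and grips with 20 to 120 N. Pads are 22 mm wide; open, the fingers measure 114 mm over their backs; the gripper's body (76 mm by 85 mm) begins 54 mm behind the grasp point. The pads swing forward as they close: fully open they stand 13 mm farther back than shut.
Start: joints at [1.068, 0.576, 0.025, 1.437, -0.015, 1.129, -0.057], TCP at [0.275, -0.617, 0.206] pointing down, gripper open.
Joint ranges: [-2.76, 2.76], [-0.34, 2.15], [-1.52, 1.57], [0.19, 2.46], [-1.09, 4.23], [0.17, 1.99], [-2.82, 2.82]. Speed limits (rad/s): [2.22, 2.22, 3.01, 3.01, 3.14, 3.14, 3.14].

INTERFACE

Orientations are given as a unit quaternion [x, y, z, w].
In Python, from plant import arm gives the robot as it stands. The module is installed in compiled form; this text tells all that it offers.
- The arm moves only by the tool step_arm, never from a script. Its argument "plan" is a list of rows, each a list of 7 numbers: the opening, from 0 (shut) to 1 (fully open), then the shift along the tool's x, y, z as a fraction of full scale, then the turn, a rotation vector about the tool's x, y, z as a fraction of full scale. In form: [[claw, dx, dy, dz, wx, wy, wz], ...]. A call has 1 to 5 rows; each row shifts and turns the commanded pose from where the row before left it, along the tool's axes as they then stand; what a row does not reach is not made up. Full scale, the value 1, is 0.025 m for a shift and 0.12 rad for a turn. A row lasts 1/10 s, in which the tool goes at most 50 mm and 8.59 degrees, less where a joint would pass 70% of its speed; a pose out of reach is approached as far as the arm can. A call with a number of a shift or a turn outside -1 to 1 is refused whole. A call with a gripper value outside its range is refused whole. The fingers move at their own pace and stop on an object; "grip_force" is the grip in N (left out, the last holds). Time passes only in rows, so rows that do not move let the fingers close. It gives the time, the measured TCP pose, the force, the opening and the grip force at its end, in the units of the state.
- arm.sense(): the state, without advancing time (a new reading comes with each control period).
- arm.get_image(name): name is "scene" or "top"; returns a dict with "color" (384x512x3 uint8, blue, green, red), "z_map" (384x512 float32, m along the optical axis (not along the pixel's ray), 0 where there is no reading), "fx", "fy", "cx", "cy" (pixels), "R" (3x3) and "t" (3): a world point X has camera coordinates R X + t. Camera axes: x right, y down, z forward; pixel columns grow to the right and rows downward; lengths in m; the calibration is good to about 2 mm. A picture is of the moment at which its call begins.
- arm.sign_off(): hands the job in; it is judged then, once.
The state is a dict: "time_s": time; "qpos": joint angles; "qvel": joint speeds; "joint_torque": joint torques, N m; "ee_pos": TCP position; "orientation": TCP orientation; "ft_force": force on the tool from outside, world axes, zero at the start; "wrist_torque": the same for the moment, N m; "grip_width": finger opening in m; "finger_force": force on a finger pad.
Only numpy, scipy, OpenCV 4.12 (cv2) and the standard library are available. Lean on these libraries where they do the work, as an engineer would, in place of code of your own. Each camera call takes 0.05 s, during which the arm holds its last target. There are 200 camera calls.

## Working session

There is one attempt and no reset: what is moved stays moved. The work goes in short steps, Python scripts to look and compute and a tool call to move; the robot and the scene stay as the last step left them, time stands still between calls to the robot, and variables do not carry over. Pictures are saved under pics/ and viewed, at most 10 in all, crops included, and the job is handed in when it is done.

Besides the shell and the picture viewer there is one more tool, called after "Request:" as name(argument=value, ...), one argument or row to a line, values as JSON. step_arm: Moves the arm, as the interface text tells. Its arguments: {"type":"object","properties":{"plan":{"type":"array","items":{"type":"array","items":{"type":"number","minimum":-1,"maximum":1}}},"grip_force":{"type":"number"}},"required":["plan"]}

```bash
mkdir -p pics; cat > h.py <<'E'
import numpy as np, cv2
from plant import arm
def world(im,uv,z):
    "ray through pixel onto plane z"
    R,t=np.array(im["R"]),np.array(im["t"]); c=-R.T@t
    d=R.T@np.array([(uv[0]-im["cx"])/im["fx"],(uv[1]-im["cy"])/im["fy"],1.])
    return c+d*(z-c[2])/d[2]
def cloud(im):
    v,u=np.mgrid[0:384,0:512]; z=im["z_map"]
    P=np.stack([(u-im["cx"])/im["fx"]*z,(v-im["cy"])/im["fy"]*z,z],-1)
    W=(P-np.array(im["t"]))@np.array(im["R"]); W[z==0]=np.nan
    return W
E
python3 - <<'E'
from h import *
s=arm.sense(); print(s)
for n in("scene","top"):
    im=arm.get_image(n); np.savez(n+".npz",**im); print(n,-np.array(im["R"]).T@im["t"],im["fx"])
    cv2.imwrite(f"pics/{n}0.png",cv2.resize(im["color"],(800,600)))
E
```

```text
{'time_s': 0.0, 'qpos': array([ 1.06818295,  0.57652404,  0.02482821,  1.4379057 , -0.01500693,
        1.12897809, -0.05651766]), 'qvel': array([ 4.69008531e-04,  1.11817773e-03, -7.46429588e-04, -2.44577527e-03,
       -4.30982216e-04, -9.96789056e-04,  7.26359828e-05]), 'joint_torque': array([-8.48234140e-04, -7.65752363e+01,  2.24997237e+00, -2.85970706e+01,
        1.51595520e-02,  1.27562543e-02, -1.82753098e-05]), 'ee_pos': array([ 0.27432395, -0.61621129,  0.20544856]), 'orientation': array([ 9.78151313e-01,  2.07892628e-01, -2.03627711e-04, -7.89646595e-04]), 'ft_force': array([ 0.68781032, -0.56322045, -0.34027235]), 'wrist_torque': array([-0.0114776 , -0.01168687, -0.01738624]), 'finger_force': 0.0, 'grip_width': 0.08565633214454754}
scene [-0.25850752  0.85705043  0.64109337] 432.14828590653923
top [0.48466446 0.00314211 1.17466608] 413.5202218653389
```

View pics/scene0.png

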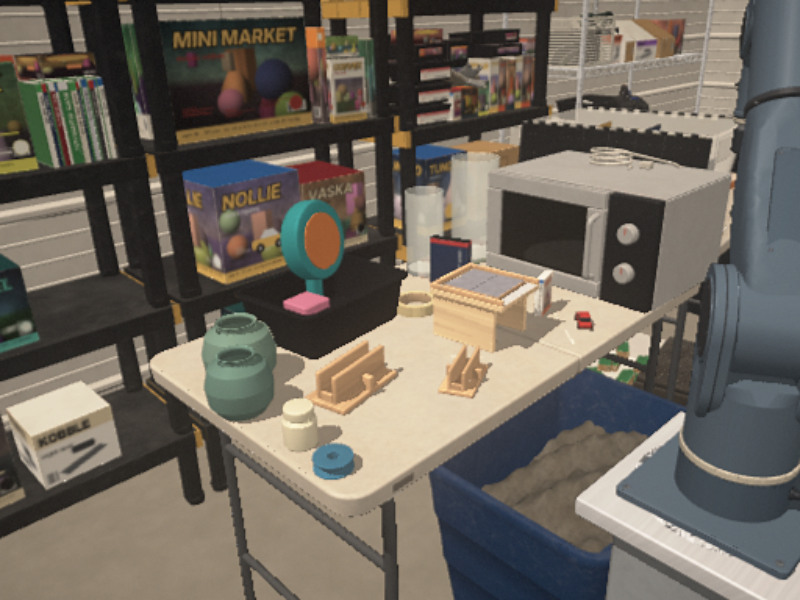

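View pics/top0.png

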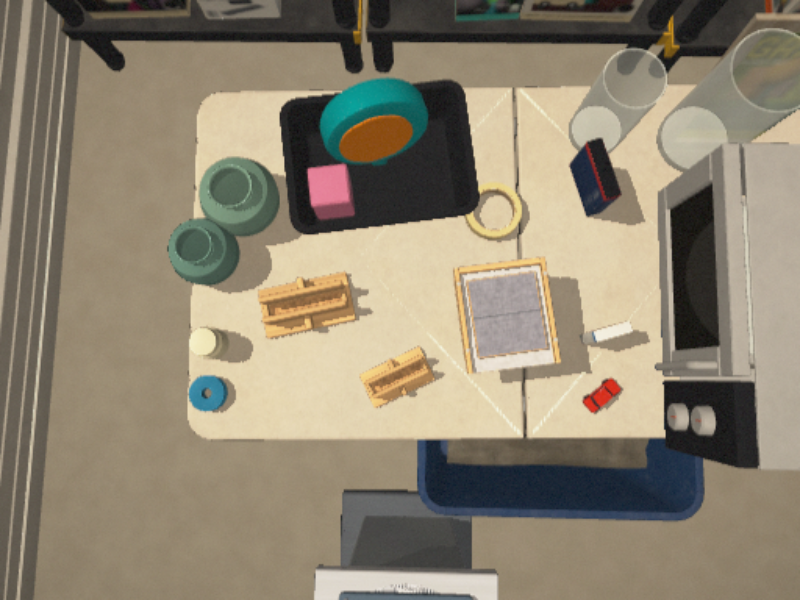

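The scene view shows the riser with the grey board at about (485,285) and two racks. The top view shows the riser at (507,316), with its open front facing down the image toward the robot. The jar is at (207,342), the card box at (609,332) and the tape roll at (495,211).

Rack candidates in the top view are (306,303), about 95 px long, and (398,377), about 70 px long. The first is the larger and should be the 165 x 90 mm one. I'll measure both and check in a crop.

```bash
cat > meas.py <<'E'
from h import *
im=dict(np.load("top.npz")); C=im["color"]; W=cloud(im)
def rect(mask,z,name):
    n,l,st,ce=cv2.connectedComponentsWithStats(mask.astype(np.uint8))
    k=1+np.argmax(st[1:,4]); cs,_=cv2.findContours((l==k).astype(np.uint8),0,2)
    P=np.array([world(im,p,z)[:2] for p in max(cs,key=len)[:,0]],np.float32)
    (c,s,a)=cv2.minAreaRect(P); print(name,"c",np.round(c,4),"size",np.round(s,4),"ang",round(a,2),"px",st[k,4],"z",np.nanmedian(W[l==k][:,2]).round(4))
    return cv2.boxPoints((c,s,a))
def roi(x0,y0,x1,y1):
    m=np.zeros((384,512),bool); f=.64; m[int(y0*f):int(y1*f),int(x0*f):int(x1*f)]=1; return m
hsv=cv2.cvtColor(C,cv2.COLOR_BGR2HSV); Z=W[...,2]
B=roi(440,245,575,385); print("Z pct riser",np.nanpercentile(Z[B],[5,50,90,99]))
print(rect(B&(Z>.1),.122,"riser whole(outer)"))
grey=B&(Z>.1)&(hsv[...,1]<60)&(hsv[...,2]<190)
print(rect(grey,.118,"board"))
print(rect(B&(Z>.1)&(hsv[...,1]<70),.114,"white+grey interior"))
for nm,r in(("rackL",(245,260,370,350)),("rackS",(350,340,445,412))):
    M=roi(*r); print(nm,np.nanpercentile(Z[M],[50,90,99]))
    rect(M&(Z>.006),.012,nm+" base"); rect(M&(hsv[...,1]>95),.03,nm+" colour")
    for zc in(.065,):
        m=(M&(Z>.05)).astype(np.uint8); n,l,st,ce=cv2.connectedComponentsWithStats(m)
        for k in range(1,n):
            if st[k,4]>20: print(rect(l==k,.065,f"  {nm} wall"))
for nm,r in(("jar",(180,320,232,365)),("cards",(580,310,645,350)),("tape",(460,178,530,245)),("car",(575,370,630,420)),("bluereel",(180,368,235,418)),("navybox",(565,130,630,222))):
    M=roi(*r)&(Z>.01); rect(M,np.nanpercentile(Z[M],95),nm+f" top {np.nanpercentile(Z[M],95):.3f}")
a=cv2.resize(C[160:225,155:285],(780,390),interpolation=cv2.INTER_CUBIC); cv2.imwrite("pics/racks.png",a)
a=cv2.resize(C[155:250,280:370],(568,600),interpolation=cv2.INTER_CUBIC); cv2.imwrite("pics/riser.png",a)
E
python3 meas.py
```

```text
Z pct riser [-0.0025401   0.10853144  0.12076716  0.12459134]
riser whole(outer) c [ 0.5907 -0.1554] size [0.1745 0.1525] ang 8.13 px 4083 z 0.1181
[[ 0.4935181  -0.09230455]
 [ 0.5150813  -0.2432614 ]
 [ 0.68787205 -0.21857944]
 [ 0.6663089  -0.0676226 ]]
board c [ 0.5916 -0.1569] size [0.1251 0.1093] ang 8.95 px 2071 z 0.1187
[[ 0.52131146 -0.11258283]
 [ 0.5383244  -0.22059557]
 [ 0.66192406 -0.20112756]
 [ 0.6449111  -0.09311482]]
white+grey interior c [ 0.5845 -0.1539] size [0.1628 0.1391] ang 8.15 px 3090 z 0.1175
[[ 0.49408755 -0.09657212]
 [ 0.51381636 -0.2343073 ]
 [ 0.6749939  -0.21122064]
 [ 0.6552651  -0.07348545]]
rackL [0.00249478 0.04990651 0.06690155]
rackL base c [0.6162 0.1911] size [0.098  0.1672] ang 13.16 px 1834 z 0.015
rackL colour c [0.6136 0.1883] size [0.0962 0.1642] ang 13.16 px 1847 z 0.0149
  rackL wall c [0.6302 0.1924] size [0.0122 0.1495] ang 13.62 px 233 z 0.064
[[0.6066903  0.26356673]
 [0.64189434 0.11827366]
 [0.65378296 0.12115422]
 [0.6185789  0.2664473 ]]
  rackL wall c [0.5954 0.1841] size [0.0114 0.1468] ang 13.17 px 228 z 0.064
[[0.5730946  0.25421467]
 [0.6065421  0.11128755]
 [0.6176764  0.11389315]
 [0.5842289  0.25682026]]
rackS [0.00222386 0.01911725 0.0497326 ]
rackS base c [0.4873 0.0229] size [0.0683 0.1197] ang 26.41 px 956 z 0.0106
rackS colour c [0.4857 0.0228] size [0.0671 0.1177] ang 27.43 px 1018 z 0.0103
jar top 0.072 c [0.5378 0.3461] size [0.0535 0.0654] ang 1.03 px 415 z 0.068
cards top 0.093 c [ 0.5659 -0.3261] size [0.0191 0.0844] ang 16.91 px 241 z 0.0894
tape top 0.112 c [ 0.7718 -0.1308] size [0.105  0.1023] ang 0.39 px 734 z 0.0265
car top 0.030 c [ 0.4618 -0.3342] size [0.0317 0.0669] ang 42.02 px 269 z 0.0192
bluereel top 0.026 c [0.4517 0.3584] size [0.0602 0.0617] ang 1.17 px 396 z 0.0222
navybox top 0.123 c [ 0.8321 -0.3127] size [0.1458 0.0996] ang 0.67 px 1346 z 0.0953
```

```bash
python3 -c "
import cv2,numpy as np
a=cv2.resize(cv2.imread('pics/racks.png'),(560,280));b=cv2.resize(cv2.imread('pics/riser.png'),(284,300))
o=np.zeros((590,560,3),np.uint8);o[:280]=a;o[285:585,:284]=b;cv2.imwrite('pics/crop1.png',o)"
```

```text
(no output)
```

View pics/crop1.png

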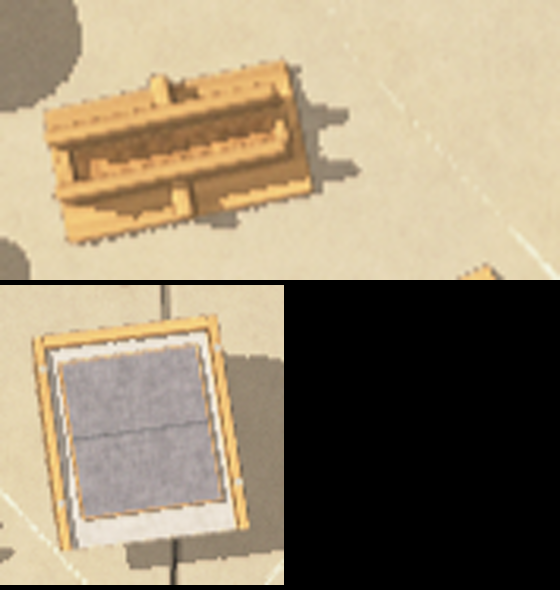

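The crop confirms the choice. The upper rack at crop (180,150) has walls 36 mm apart centre to centre and a base of about 166 mm, so it is the larger one. The riser's open front faces down, with the board inside it. Next I'll check the heights along the way.

```bash
python3 - <<'E'
from h import *
for n in("top","scene"):
    W=cloud(dict(np.load(n+".npz"))).reshape(-1,3); W=W[np.isfinite(W).all(1)]
    m=W[(W[:,1]<-.37)&(W[:,1]>-1.2)&(W[:,0]>.1)&(W[:,0]<.8)&(W[:,2]>.05)&(W[:,2]<.6)]
    print(n,len(m),m.min(0),np.percentile(m,99,axis=0))
    k=W[(W[:,2]>.15)&(W[:,2]<.6)&(W[:,1]<-.3)&(W[:,1]>-.9)&(W[:,0]>.05)&(W[:,0]<.85)]
    for y in np.arange(-.9,-.3,.1):
        q=k[(k[:,1]>=y)&(k[:,1]<y+.1)]
        if len(q): print(round(y,2),"x",q[:,0].min().round(3),q[:,0].max().round(3),"zmax",q[:,2].max().round(3))
t=W[(abs(W[:,2])<.01)&(abs(W[:,1])<.1)]; print("table front x",np.percentile(t[:,0],1))
E
```

```text
top 15358 [ 0.37149304 -0.58868573  0.05001059] [ 0.7956072  -0.41794656  0.27410159]
-0.6 x 0.372 0.832 zmax 0.277
-0.5 x 0.371 0.832 zmax 0.277
scene 12975 [ 0.27634476 -1.19800856  0.05003228] [ 0.79248563 -0.4140011   0.55020673]
-0.8 x 0.367 0.829 zmax 0.312
-0.7 x 0.297 0.832 zmax 0.599
-0.6 x 0.276 0.829 zmax 0.6
-0.5 x 0.367 0.835 zmax 0.274
table front x -0.11465816665141737
```

Request:
step_arm(
  plan=[
    [0, 0, 0, -1, 0, 0, -1],
    [0, 0, 0, -1, 0, 0, -1],
    [0, 0, 0, -1, 0, 0, -1],
    [0, 0, 0, -1, 0, 0, -1],
    [0, 0, 0, -1, 0, 0, -1],
  ],
  grip_force=20,
)

```text
time_s: 0.6
ee_pos: [0.2743, -0.6164, 0.3319]
orientation: [0.872, 0.49, 0.0, -0.0]
ft_force: [0.3, 0.3, -0.2]
grip_width: 0.0121
finger_force: 0.0
```

Request:
step_arm(
  plan=[
    [0, 0, 0, -1, 0, 0, -1],
    [0, 0, 0, -1, 0, 0, -1],
    [0, 0, 0, -1, 0, 0, -1],
    [0, 0, 0, -1, 0, 0, -1],
    [0, 0, 0, 0, 0, 0, -0.9],
  ],
)

```text
time_s: 1.1
ee_pos: [0.2748, -0.6173, 0.4346]
orientation: [0.693, 0.721, -0.001, 0.002]
ft_force: [0.1, 0.1, 0.3]
grip_width: 0.0003
finger_force: 0.0
```

```bash
cat > st.py <<'E'
from h import *
from scipy.spatial.transform import Rotation as Ro
import sys,json
s=arm.sense(); R=Ro.from_quat(s["orientation"]); M=R.as_matrix()
print("t",s["time_s"],"p",s["ee_pos"].round(4),"F",s["ft_force"].round(2),"w",round(s["grip_width"],4),"ff",s["finger_force"])
print("q",s["qpos"].round(3)); print("yaw of tool y",np.degrees(np.arctan2(M[1,1],M[0,1])).round(2),"z",M[:,2].round(3))
open("log.jsonl","a").write(json.dumps({k:np.array(s[k]).tolist() for k in("qpos","ee_pos","orientation")})+"\n")
if len(sys.argv)>3:   # target x y z -> rows of full scale along tool axes
    d=np.array([float(a) for a in sys.argv[1:4]])-s["ee_pos"]; print("shift/0.025:",(M.T@d/.025).round(2))
E
python3 st.py
```

```text
t 1.1 p [ 0.2748 -0.6173  0.4346] F [0.05 0.15 0.33] w 0.0003 ff 0.0
q [ 1.201  0.508 -0.248  0.961  0.121  1.681  1.038]
yaw of tool y 2.32 z [ 0.002 -0.004 -1.   ]
```

Request:
step_arm(
  plan=[
    [0, 0.6, 1, 0, 0, 0, -0.85],
    [0, 1, 1, 0, 0, 0, 0],
    [0, 1, 1, 0, 0, 0, 0],
    [0, 1, 1, 0, 0, 0, 0],
    [0, 1, 1, 0, 0, 0, 0],
  ],
)

```text
time_s: 1.6
ee_pos: [0.3848, -0.4867, 0.4309]
orientation: [0.657, 0.754, 0.0, -0.0]
ft_force: [0.8, -0.8, 0.2]
grip_width: 0.0002
finger_force: 0.0
```

Request:
step_arm(
  plan=[
    [0, 1, 1, 0, 0, 0, 0],
    [0, 1, 1, 0, 0, 0, 0],
    [0, 1, 1, 0, 0, 0, 0],
    [0, 1, 1, 0, 0, 0, 0],
    [0, 1, 1, 0, 0, 0, 0],
  ],
)

```text
time_s: 2.1
ee_pos: [0.4914, -0.3457, 0.431]
orientation: [0.657, 0.754, -0.0, -0.0]
ft_force: [-0.1, -0.5, -0.5]
grip_width: 0.0001
finger_force: 0.0
```

Request:
step_arm(
  plan=[
    [0, 1, 1, 0, 0, 0, 0],
    [0, 1, 1, 0, 0, 0, 0],
    [0, 1, 1, 0, 0, 0, 0],
    [0, 1, 1, 0, 0, 0, 0],
    [0, 1, 1, 0.5, 0, 0, 0],
  ],
)

```text
time_s: 2.6
ee_pos: [0.5986, -0.2048, 0.4197]
orientation: [0.657, 0.754, 0.0, 0.001]
ft_force: [0.6, 0.5, 0.7]
grip_width: 0.0001
finger_force: 0.0
```

```bash
python3 st.py 0.616 -0.153 0.130
```

```text
t 2.6 p [ 0.5986 -0.2048  0.4197] F [0.61 0.47 0.69] w 0.0001 ff 0.0
q [ 0.474  0.435 -0.391  1.135  0.161  1.598  0.259]
yaw of tool y 7.9 z [ 0.002 -0.    -1.   ]
shift/0.025: [ 1.96  0.95 11.59]
```

Request:
step_arm(
  plan=[
    [0, 0.7, 0.3, 1, 0, 0, 0],
    [0, 0.7, 0.3, 1, 0, 0, 0],
    [0, 0.5, 0.3, 1, 0, 0, 0],
    [0, 0, 0, 1, 0, 0, 0],
    [0, 0, 0, 1, 0, 0, 0],
  ],
)

```text
time_s: 3.1
ee_pos: [0.6131, -0.1551, 0.2924]
orientation: [0.656, 0.755, -0.0, -0.0]
ft_force: [0.4, 0.1, 0.2]
grip_width: -0.0
finger_force: 0.0
```

Request:
step_arm(
  plan=[
    [0, 0, 0, 1, 0, 0, 0],
    [0, 0, 0, 1, 0, 0, 0],
    [0, 0, 0, 1, 0, 0, 0],
    [0, 0, 0, 1, 0, 0, 0],
    [0, 0, 0, 1, 0, 0, 0],
  ],
)

```text
time_s: 3.6
ee_pos: [0.6129, -0.1559, 0.1675]
orientation: [0.657, 0.754, -0.0, -0.0]
ft_force: [1.1, -0.7, -0.2]
grip_width: 0.0
finger_force: 0.0
```

Request:
step_arm(
  plan=[
    [0, 0, 0, 0.8, 0, 0, 0],
    [0, 0, 0, 0.2, 0, 0, 0],
    [0, 0, 0, 0, 0, 0, 0],
  ],
)

```text
time_s: 3.9
ee_pos: [0.6127, -0.1558, 0.1431]
orientation: [0.657, 0.754, -0.0, -0.001]
ft_force: [0.4, 0.4, 0.8]
grip_width: -0.0001
finger_force: 0.0
```

```bash
python3 st.py 0.616 -0.153 0.118
```

```text
t 3.9 p [ 0.6127 -0.1558  0.1431] F [0.45 0.43 0.81] w -0.0001 ff 0.0
q [ 0.407  0.587 -0.378  1.628  0.249  0.976  0.084]
yaw of tool y 7.91 z [-0.002  0.    -1.   ]
shift/0.025: [0.09 0.15 1.01]
```

Request:
step_arm(
  plan=[
    [0, 0, 0, 0.6, 0, 0, 0],
    [0, 0, 0, 0.3, 0, 0, 0],
    [0, 0, 0, 0.06, 0, 0, 0],
    [0, 0, 0, 0.04, 0, 0, 0],
  ],
)

```text
time_s: 4.3
ee_pos: [0.6135, -0.1559, 0.1194]
orientation: [0.657, 0.754, 0.0, 0.0]
ft_force: [0.4, 1.5, 0.5]
grip_width: 0.0001
finger_force: 0.0
```

Request:
step_arm(
  plan=[
    [0, 0, 0, 0.04, 0, 0, 0],
    [0, 0, 0, 0, 0, 0, 0],
  ],
)

```text
time_s: 4.5
ee_pos: [0.6134, -0.1558, 0.1182]
orientation: [0.657, 0.754, 0.0, 0.0]
ft_force: [-0.3, 0.2, 0.9]
grip_width: 0.0003
finger_force: 0.0
```

Request:
step_arm(
  plan=[
    [0, 0, 0, 0.04, 0, 0, 0],
    [0, 0, 0, 0, 0, 0, 0],
  ],
)

```text
time_s: 4.7
ee_pos: [0.6132, -0.1558, 0.1169]
orientation: [0.657, 0.754, 0.0, 0.0]
ft_force: [-0.1, -0.1, 0.7]
grip_width: 0.0002
finger_force: 0.0
```

Request:
step_arm(
  plan=[
    [0, 0, 0, 0.04, 0, 0, 0],
    [0, 0, 0, 0, 0, 0, 0],
  ],
)

```text
time_s: 4.9
ee_pos: [0.6131, -0.1558, 0.1157]
orientation: [0.657, 0.754, -0.0, -0.0]
ft_force: [0.3, -0.5, 0.2]
grip_width: -0.0002
finger_force: 0.0
```

Request:
step_arm(
  plan=[
    [0, 0, 0, 0.05, 0, 0, 0],
    [0, 0, 0, 0, 0, 0, 0],
  ],
)

```text
time_s: 5.1
ee_pos: [0.6131, -0.1558, 0.1144]
orientation: [0.657, 0.754, -0.0, -0.0]
ft_force: [-1.0, 0.4, 0.6]
grip_width: 0.0001
finger_force: 0.0
```

Request:
step_arm(
  plan=[
    [0, 0, 0, 0.05, 0, 0, 0],
    [0, 0, 0, 0, 0, 0, 0],
  ],
)

```text
time_s: 5.3
ee_pos: [0.6131, -0.1558, 0.1131]
orientation: [0.657, 0.754, -0.0, -0.0]
ft_force: [-0.1, -0.2, 0.4]
grip_width: -0.0
finger_force: 0.0
```

```bash
python3 - <<'E'
from h import *
im=arm.get_image("scene"); np.savez("scene1.npz",**im)
p=np.array(im["R"])@arm.sense()["ee_pos"]+im["t"]; u=p[:2]/p[2]*[im["fx"],im["fy"]]+[im["cx"],im["cy"]]; print("tcp px",u)
x,y=int(u[0]),int(u[1]); c=im["color"][max(0,y-50):y+50,max(0,x-65):x+65]; c=cv2.resize(c,(780,600),interpolation=cv2.INTER_CUBIC); cv2.imwrite("pics/press.png",c)
E
```

```text
tcp px [304.3237575  179.95660386]
```

View pics/press.png

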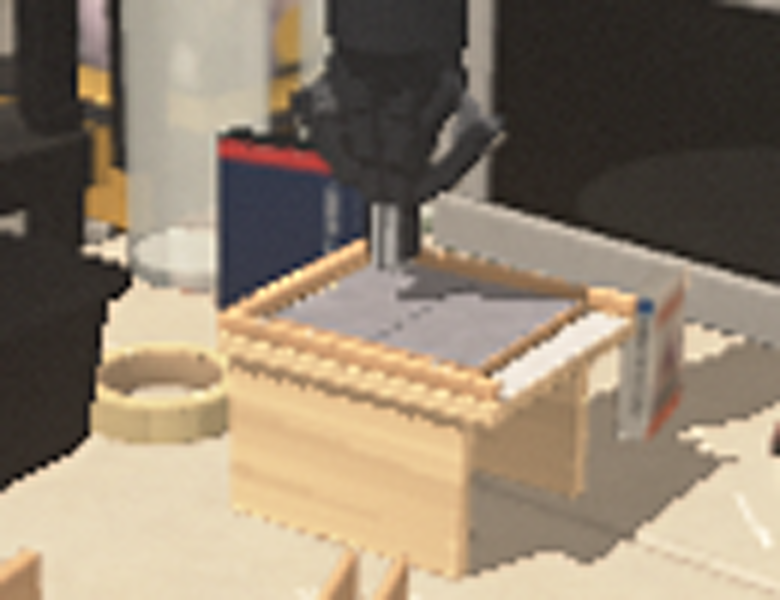

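The picture shows the shut fingertips at crop (390,270), just above the board's rear half and about 5 px above the predicted TCP. So the real tip sits several mm higher than the reported TCP. I'll keep lowering until there is force.

Request:
step_arm(
  plan=[
    [0, 0, 0, 0.08, 0, 0, 0],
    [0, 0, 0, 0, 0, 0, 0],
  ],
)

```text
time_s: 5.55
ee_pos: [0.6131, -0.1558, 0.111]
orientation: [0.657, 0.754, -0.0, -0.0]
ft_force: [0.4, 0.2, -0.2]
grip_width: 0.0005
finger_force: 0.0
```

Request:
step_arm(
  plan=[
    [0, 0, 0, 0.08, 0, 0, 0],
    [0, 0, 0, 0, 0, 0, 0],
  ],
)

```text
time_s: 5.75
ee_pos: [0.6131, -0.1558, 0.109]
orientation: [0.657, 0.754, -0.0, -0.0]
ft_force: [0.2, -1.4, -0.6]
grip_width: 0.0
finger_force: 0.0
```

```bash
python3 - <<'E'
from h import *
W=cloud(dict(np.load("scene1.npz"))); 
for v in range(168,184,1): print(v,[tuple(W[v,u].round(3)) for u in(302,304,307)])
E
```

```text
168 [(np.float64(0.616), np.float64(-0.146), np.float64(0.157)), (np.float64(0.608), np.float64(-0.147), np.float64(0.159)), (np.float64(0.601), np.float64(-0.154), np.float64(0.159))]
169 [(np.float64(0.613), np.float64(-0.144), np.float64(0.155)), (np.float64(0.604), np.float64(-0.142), np.float64(0.158)), (np.float64(0.602), np.float64(-0.155), np.float64(0.155))]
170 [(np.float64(0.61), np.float64(-0.14), np.float64(0.153)), (np.float64(0.607), np.float64(-0.146), np.float64(0.152)), (np.float64(0.603), np.float64(-0.156), np.float64(0.151))]
171 [(np.float64(0.615), np.float64(-0.146), np.float64(0.147)), (np.float64(0.605), np.float64(-0.144), np.float64(0.15)), (np.float64(0.6), np.float64(-0.154), np.float64(0.149))]
172 [(np.float64(0.612), np.float64(-0.143), np.float64(0.145)), (np.float64(0.608), np.float64(-0.148), np.float64(0.145)), (np.float64(0.609), np.float64(-0.164), np.float64(0.14))]
173 [(np.float64(0.617), np.float64(-0.148), np.float64(0.139)), (np.float64(0.609), np.float64(-0.149), np.float64(0.141)), (np.float64(0.639), np.float64(-0.199), np.float64(0.119
[... 1140 characters left out ...]
at64(-0.138), np.float64(0.12)), (np.float64(0.606), np.float64(-0.146), np.float64(0.118)), (np.float64(0.595), np.float64(-0.148), np.float64(0.12))]
181 [(np.float64(0.6), np.float64(-0.129), np.float64(0.121)), (np.float64(0.598), np.float64(-0.137), np.float64(0.119)), (np.float64(0.589), np.float64(-0.141), np.float64(0.12))]
182 [(np.float64(0.596), np.float64(-0.125), np.float64(0.12)), (np.float64(0.595), np.float64(-0.133), np.float64(0.117)), (np.float64(0.585), np.float64(-0.136), np.float64(0.12))]
183 [(np.float64(0.591), np.float64(-0.119), np.float64(0.119)), (np.float64(0.588), np.float64(-0.125), np.float64(0.118)), (np.float64(0.578), np.float64(-0.128), np.float64(0.12))]
```

Request:
step_arm(
  plan=[
    [0, 0, 0, 0.2, 0, 0, 0],
    [0, 0, 0, 0.12, 0, 0, 0],
    [0, 0, 0, 0, 0, 0, 0],
  ],
)

```text
time_s: 6.05
ee_pos: [0.6128, -0.1558, 0.1006]
orientation: [0.657, 0.754, -0.0, -0.0]
ft_force: [-0.9, 0.1, -0.5]
grip_width: 0.0
finger_force: 0.0
```

Request:
step_arm(
  plan=[
    [0, 0, 0, 0.1, 0, 0, 0],
    [0, 0, 0, 0, 0, 0, 0],
  ],
)

```text
time_s: 6.25
ee_pos: [0.6131, -0.1558, 0.0985]
orientation: [0.657, 0.754, -0.0, -0.0]
ft_force: [-0.4, -0.8, 0.0]
grip_width: -0.0003
finger_force: 0.0
```

Request:
step_arm(
  plan=[
    [0, 0, 0, 0.06, 0, 0, 0],
    [0, 0, 0, 0, 0, 0, 0],
  ],
)

```text
time_s: 6.45
ee_pos: [0.6132, -0.1558, 0.0972]
orientation: [0.657, 0.754, -0.0, -0.0]
ft_force: [0.3, 0.5, -1.4]
grip_width: 0.0003
finger_force: 0.0
```

Request:
step_arm(
  plan=[
    [0, 0, 0, 0.06, 0, 0, 0],
    [0, 0, 0, 0, 0, 0, 0],
  ],
)

```text
time_s: 6.65
ee_pos: [0.6131, -0.1558, 0.0956]
orientation: [0.657, 0.754, -0.0, -0.0]
ft_force: [-0.0, 0.2, -0.9]
grip_width: 0.0001
finger_force: 0.0
```

Request:
step_arm(
  plan=[
    [0, 0, 0, 0.06, 0, 0, 0],
    [0, 0, 0, 0, 0, 0, 0],
  ],
)

```text
time_s: 6.85
ee_pos: [0.6131, -0.1558, 0.0941]
orientation: [0.657, 0.754, -0.0, -0.0]
ft_force: [0.2, 0.5, 0.2]
grip_width: 0.0002
finger_force: 0.0
```

Request:
step_arm(
  plan=[
    [0, 0, 0, 0.05, 0, 0, 0],
    [0, 0, 0, 0, 0, 0, 0],
  ],
)

```text
time_s: 7.05
ee_pos: [0.6134, -0.1558, 0.0932]
orientation: [0.657, 0.754, 0.0, 0.0]
ft_force: [-0.4, -0.3, 2.3]
grip_width: -0.0002
finger_force: 1.1
```

Request:
step_arm(
  plan=[
    [0, 0, 0, 0.04, 0, 0, 0],
    [0, 0, 0, 0, 0, 0, 0],
  ],
)

```text
time_s: 7.25
ee_pos: [0.6135, -0.1558, 0.0932]
orientation: [0.657, 0.754, 0.0, 0.0]
ft_force: [-3.9, -0.5, 11.2]
grip_width: 0.0001
finger_force: 5.5
```

Request:
step_arm(
  plan=[
    [0, 0, 0, 0.04, 0, 0, 0],
    [0, 0, 0, 0, 0, 0, 0],
  ],
)

```text
time_s: 7.45
ee_pos: [0.6136, -0.1558, 0.0931]
orientation: [0.657, 0.754, 0.0, 0.001]
ft_force: [-5.8, 0.3, 19.2]
grip_width: -0.0001
finger_force: 9.6
```

Request:
step_arm(
  plan=[
    [0, 0, -0.2, -0.02, 0, 0, 0],
    [0, 0, -0.3, 0, 0, 0, 0],
    [0, 0, 0, 0, 0, 0, 0],
  ],
)

```text
time_s: 7.75
ee_pos: [0.602, -0.1576, 0.0931]
orientation: [0.657, 0.754, 0.001, 0.001]
ft_force: [-0.6, -0.7, 12.4]
grip_width: 0.0001
finger_force: 5.9
```

Request:
step_arm(
  plan=[
    [0, 0, -0.3, 0, 0, 0, 0],
    [0, 0, -0.3, 0, 0, 0, 0],
    [0, 0, -0.3, 0, 0, 0, 0],
    [0, 0, 0, 0, 0, 0, 0],
  ],
)

```text
time_s: 8.15
ee_pos: [0.5796, -0.1608, 0.0931]
orientation: [0.657, 0.754, 0.001, 0.002]
ft_force: [-1.5, 0.5, 13.3]
grip_width: 0.0002
finger_force: 6.3
```

```bash
cat > bd.py <<'E'
from h import *
im=arm.get_image("top"); np.savez("top1.npz",**im); W=cloud(im); C=im["color"]; hsv=cv2.cvtColor(C,cv2.COLOR_BGR2HSV)
m=np.zeros((384,512),np.uint8); m[150:260,280:375]=1
m&=((hsv[...,1]<60)&(hsv[...,2]<190)&(hsv[...,2]>90)&(W[...,2]>.1)&(W[...,2]<.135)).astype(np.uint8)
xr=np.array([np.cos(np.radians(8.13)),np.sin(np.radians(8.13))]); yr=np.array([-xr[1],xr[0]])
vs,us=np.nonzero(m); P=np.array([world(im,(u,v),.118)[:2] for u,v in zip(us,vs)])-[.5907,-.1554]
a,b=P@xr,P@yr
print("riser frame: x range",np.percentile(a,[.5,99.5]).round(4),"front overhang",round(-.0875-np.percentile(a,.5)+.002,4),"y",np.percentile(b,[.5,99.5]).round(4))
cs,_=cv2.findContours(m,0,2); print(cv2.minAreaRect((np.array([world(im,p,.118)[:2] for p in max(cs,key=len)[:,0]])).astype(np.float32)))
E
python3 bd.py; python3 st.py
```

```text
riser frame: x range [-0.0953  0.074 ] front overhang 0.0098 y [-0.0216  0.0654]
((0.5549072027206421, -0.14916831254959106), (0.12232442945241928, 0.08363498002290726), 8.821152687072754)
t 8.2 p [ 0.5796 -0.1608  0.0931] F [-1.03  0.41 12.75] w 0.0 ff 6.543465340510011
q [ 0.425  0.6   -0.365  1.769  0.279  0.821  0.065]
yaw of tool y 7.89 z [ 0.003 -0.001 -1.   ]
```

Request:
step_arm(
  plan=[
    [0, 0, -0.3, 0, 0, 0, 0],
    [0, 0, -0.3, 0, 0, 0, 0],
    [0, 0, -0.3, 0, 0, 0, 0],
    [0, 0, -0.3, 0, 0, 0, 0],
    [0, 0, -0.15, 0, 0, 0, 0],
  ],
)

```text
time_s: 8.7
ee_pos: [0.5471, -0.1654, 0.0931]
orientation: [0.657, 0.754, 0.001, 0.002]
ft_force: [3.1, 0.5, 10.1]
grip_width: 0.0002
finger_force: 4.5
```

Request:
step_arm(
  plan=[
    [0, 0, 0, 0, 0, 0, 0],
    [0, 0, 0, -0.2, 0, 0, 0],
    [0, 0, 0, -1, 0, 0, 0],
    [0, 0, 0, -1, 0, 0, 0],
    [0, 0, -1, -1, 0, 0, 0],
  ],
)

```text
time_s: 9.2
ee_pos: [0.5224, -0.1676, 0.1723]
orientation: [0.656, 0.755, 0.001, 0.0]
ft_force: [0.7, -1.3, 0.8]
grip_width: -0.0004
finger_force: 0.0
```

```bash
python3 bd.py; python3 st.py; python3 - <<'E'
# fit of the arm's planar geometry (q3,q5 small) is left to later; show log count
print(len(open("log.jsonl").readlines()))
E
```

```text
riser frame: x range [-0.1287  0.0746] front overhang 0.0432 y [-0.022   0.0653]
((0.5203967094421387, -0.14709289371967316), (0.12436291575431824, 0.07054772973060608), 9.188668251037598)
t 9.25 p [ 0.5184 -0.1695  0.1758] F [-4.45 -1.67  1.53] w 0.0001 ff 0.0
q [ 0.512  0.433 -0.408  1.817  0.211  0.933  0.149]
yaw of tool y 7.88 z [ 0.001 -0.002 -1.   ]
5
```

```bash
cat > fk.py <<'E'
import numpy as np, json, itertools
from scipy.spatial.transform import Rotation as Ro
from scipy.optimize import least_squares
L=[json.loads(l) for l in open("log.jsonl")]; Q=np.array([l["qpos"] for l in L]); P=np.array([l["ee_pos"] for l in L]); O=Ro.from_quat([l["orientation"] for l in L])
ax="zyzyzyz"
def chain(q,sg,b):
    R=Ro.from_euler("z",b); out=[R]
    for i in range(7): R=R*Ro.from_euler(ax[i],sg[i]*q[i]); out.append(R)
    return out
def rot(sg,b,t): return Ro.concatenate([chain(q,sg,b)[-1]*Ro.from_euler("z",t) for q in Q])
def fit_rot():
    best=[]
    for sg in itertools.product((1,-1),repeat=7):
        if sg[0]!=-1: continue
        for b0 in(0,np.pi/2,np.pi,-np.pi/2):
            f=lambda x:(O.inv()*rot(sg,*x)).as_rotvec().ravel()
            for t0 in(0,1.57,3.14,-1.57):
                if np.abs(f((b0,t0))).max()>1.2: continue
                r=least_squares(f,(b0,t0)); best.append((r.cost,sg,r.x))
    return sorted(best,key=lambda a:a[0])
if __name__=="__main__":
    for b in fit_rot()[:6]: print(b)
E
python3 - <<'E'
import json
l=[json.loads(x) for x in open('log.jsonl')]
l.append(dict(qpos=[1.06818295,0.57652404,0.02482821,1.4379057,-0.01500693,1.12897809,-0.05651766],ee_pos=[0.27432395,-0.61621129,0.20544856],orientation=[9.78151313e-01,2.07892628e-01,-2.03627711e-04,-7.89646595e-04]))
open('log.jsonl','w').writelines(json.dumps(x)+"\n" for x in l)
E
time python3 fk.py
```

```text
(np.float64(6.833114669521e-17), (-1, 1, -1, 1, -1, 1, -1), array([-1.05838751e-07,  1.57079622e+00]))
(np.float64(6.833119290947348e-17), (-1, -1, -1, -1, -1, -1, -1), array([ 3.14159255, -1.57079643]))
(np.float64(5.584712389203959e-16), (-1, 1, -1, 1, -1, 1, -1), array([4.52899413e-06, 1.57080086e+00]))
(np.float64(5.681242973884724e-16), (-1, 1, -1, 1, -1, 1, -1), array([-4.78222012e-06,  1.57079155e+00]))
(np.float64(5.846596074145351e-16), (-1, -1, -1, -1, -1, -1, -1), array([-3.141588  , -1.57079167]))
(np.float64(5.926746099691393e-16), (-1, -1, -1, -1, -1, -1, -1), array([3.14158775, 4.71238408]))
real	0m46.014s
user	0m46.344s
sys	0m0.201s
```

```bash
cat > ik.py <<'E'
from fk import *
SG=(-1,1,-1,1,-1,1,-1)
def feats(q):
    c=chain(q,SG,0); return [c[1].as_matrix(),c[3].as_matrix(),c[5].as_matrix(),c[7].as_matrix()]
def design(q):
    f=feats(q); return np.hstack([np.array([[0],[0],[1.]]),f[0][:,:2],f[1],f[2],f[3][:,2:]])
A=np.vstack([design(q) for q in Q]); lam=1e-4
V=np.linalg.solve(A.T@A+lam**2*np.eye(A.shape[1]),A.T@P.ravel())
res=(A@V-P.ravel())
lo=np.array([-2.76,-.34,-1.52,.19,-1.09,.17,-2.82]); hi=np.array([2.76,2.15,1.57,2.46,4.23,1.99,2.82])
def fk(q): return design(q)@V, chain(q,SG,0)[-1]*Ro.from_euler("z",np.pi/2)
def ik(p,R,q0=None,n=25,seed=0):
    rng=np.random.default_rng(seed); best=None
    def f(q):
        pp,RR=fk(q); return np.r_[(pp-p)*10,(R.inv()*RR).as_rotvec()*2]
    for k in range(n):
        x=q0 if (k==0 and q0 is not None) else rng.uniform(lo,hi)
        r=least_squares(f,np.clip(x,lo+1e-3,hi-1e-3),bounds=(lo,hi),max_nfev=60)
        if best is None or r.cost<best.cost: best=r
        if best.cost<1e-8: break
    return best
if __name__=="__main__":
    print("V",V.round(4),"res mm",(np.abs(res).max()*1e3).round(2))
    xr=np.array([np.cos(np.radians(8.1)),np.sin(np.radians(8.1)),0]); q0=Q[-2]
    for az in(8.1,-16):
      for ph in(30,45,60,75,90):
        h=np.array([np.cos(np.radians(az)),np.sin(np.radians(az)),0]); s,c=np.sin(np.radians(ph)),np.cos(np.radians(ph))
        z=s*h+[0,0,-c]; y=c*h+np.array([0,0,s]); x=np.cross(y,z); R=Ro.from_matrix(np.c_[x,y,z])
        p=np.array([.4615,-.175,.114])+.018*xr+z*(.015+.030)
        b=ik(p,R,q0); pp,RR=fk(b.x); print(az,ph,"err mm",(np.linalg.norm(pp-p)*1e3).round(1),"deg",np.degrees((R.inv()*RR).magnitude()).round(1),b.x.round(2))
E
time timeout 500 python3 ik.py
```

```text
V [ 2.664e-01  0.000e+00 -1.500e-02 -0.000e+00 -3.150e-02  5.873e-01
  0.000e+00 -4.000e-04  3.913e-01  3.859e-01] res mm 0.0
8.1 30 err mm 0.0 deg 0.0 [ 1.07  0.6  -0.92  2.4   2.13  0.27 -1.59]
8.1 45 err mm 8.4 deg 4.6 [ 1.43  1.04 -1.52  2.46  2.01  0.69 -1.27]
8.1 60 err mm 18.7 deg 10.1 [ 1.59  1.28 -1.52  2.46  2.29  0.56 -1.18]
8.1 75 err mm 21.1 deg 11.4 [ 1.74  1.7  -1.52  2.46  2.57  0.48 -0.96]
8.1 90 err mm 14.3 deg 7.7 [ 1.86  2.13 -1.52  2.46  2.71  0.42 -0.66]
-16 30 err mm 0.0 deg 0.0 [ 1.11  0.85 -1.45  2.46  1.77  0.99 -1.81]
-16 45 err mm 19.0 deg 10.3 [ 1.15  0.91 -1.52  2.46  1.85  1.06 -1.8 ]
-16 60 err mm 38.7 deg 20.4 [ 1.24  0.94 -1.52  2.46  2.    0.98 -1.78]
-16 75 err mm 52.4 deg 27.1 [ 1.83  2.06 -1.52  2.46  2.81  0.57 -0.88]
-16 90 err mm 35.9 deg 18.2 [ 1.5   2.15 -0.96  2.46  4.23  1.26 -1.52]
real	1m13.294s
user	1m13.629s
sys	0m0.188s
```

```bash
cat > lean.py <<'E'
from ik import *
from plant import arm
def near(p,R,q0,w=.02):
    def f(q):
        pp,RR=fk(q); return np.r_[(pp-p)*10,(R.inv()*RR).as_rotvec()*2,w*(q-q0)*.05]
    return least_squares(f,np.clip(q0,lo+1e-4,hi-1e-4),bounds=(lo,hi),max_nfev=60).x
def pose(az,ph):
    h=np.array([np.cos(np.radians(az)),np.sin(np.radians(az)),0]); s,c=np.sin(np.radians(ph)),np.cos(np.radians(ph))
    z=s*h+[0,0,-c]; y=c*h+np.array([0,0,s]); return h,y,z,Ro.from_matrix(np.c_[np.cross(y,z),y,z])
if __name__=="__main__":
    q00=arm.sense()["qpos"]; print("tcp_to_grasp",arm.tcp_to_grasp)
    for az in (8.1,20):
        q=q00
        for ph in range(4,64,4):
            h,y,z,R=pose(az,ph)
            C=np.array([.4615,-.175,.108])+.022*h+ [0,0,.06]- h*0.0   # tip centre, 60 mm above the pinch
            p=C+z*.029; q=near(p,R,q); qg=near(p-[0,0,.06],R,q)
            e=lambda qq,pt:(np.linalg.norm(fk(qq)[0]-pt)*1e3).round(1)
            print(az,ph,"hi",e(q,p),q.round(2),"lo",e(qg,p-[0,0,.06]),np.degrees((R.inv()*fk(qg)[1]).magnitude()).round(1),qg.round(2))
            if e(q,p)>3: break
E
python3 lean.py
```

```text
tcp_to_grasp 0.0187
8.1 4 hi 0.0 [ 0.57  0.41 -0.42  1.99  0.21  0.72  0.18] lo 0.0 0.0 [ 0.53  0.49 -0.37  2.06  0.27  0.57  0.12]
8.1 8 hi 0.0 [ 0.61  0.39 -0.44  2.05  0.19  0.62  0.21] lo 0.0 0.0 [ 0.55  0.47 -0.37  2.12  0.26  0.46  0.15]
8.1 12 hi 0.0 [ 0.66  0.37 -0.46  2.1   0.17  0.52  0.24] lo 0.0 0.0 [ 0.58  0.46 -0.38  2.17  0.24  0.36  0.19]
8.1 16 hi 0.0 [ 0.72  0.35 -0.5   2.15  0.14  0.42  0.28] lo 0.0 0.0 [ 0.63  0.45 -0.41  2.22  0.24  0.25  0.2 ]
8.1 20 hi 0.0 [ 0.79  0.35 -0.55  2.2   0.12  0.32  0.33] lo 0.0 0.0 [ 0.77  0.47 -0.56  2.27  0.59  0.17 -0.13]
8.1 24 hi 0.0 [ 0.87  0.35 -0.62  2.26  0.1   0.22  0.37] lo 0.0 0.0 [ 0.94  0.51 -0.76  2.32  1.33  0.17 -0.84]
8.1 28 hi 0.0 [ 1.11  0.41 -0.92  2.3   0.78  0.17 -0.29] lo 0.0 0.0 [ 1.13  0.61 -1.04  2.37  1.74  0.32 -1.22]
8.1 32 hi 0.0 [ 1.23  0.47 -1.07  2.35  1.46  0.17 -0.95] lo 0.0 0.0 [ 1.22  0.69 -1.17  2.42  1.96  0.41 -1.41]
8.1 36 hi 0.0 [ 1.36  0.58 -1.26  2.4   1.85  0.29 -1.3 ] lo 0.5 0.3 [ 1.36  0.94 -1.52  2.46  1.87  0.74 -1.28]
8.1 40 hi 0.0 [ 1.42  0.67 -1.37  2.45  2.05  0.39 -1.48] lo 4.4 
[... 1026 characters left out ...]
.23  2.36  1.62  0.34 -0.82]
20 36 hi 0.0 [ 1.4   0.6  -1.23  2.33  1.18  0.17 -0.4 ] lo 0.0 0.0 [ 1.34  0.77 -1.21  2.39  1.94  0.29 -1.09]
20 40 hi 0.0 [ 1.5   0.73 -1.39  2.37  1.6   0.27 -0.77] lo 0.0 0.0 [ 1.45  0.95 -1.43  2.43  1.91  0.5  -1.01]
20 44 hi 0.0 [ 1.55  0.85 -1.49  2.41  1.79  0.35 -0.92] lo 0.0 0.0 [ 1.49  1.05 -1.5   2.46  2.    0.56 -1.04]
20 48 hi 0.0 [ 1.58  0.92 -1.52  2.44  1.99  0.37 -1.07] lo 2.3 1.3 [ 1.54  1.12 -1.52  2.46  2.04  0.55 -1.01]
20 52 hi 1.0 [ 1.61  0.97 -1.52  2.46  2.15  0.37 -1.17] lo 4.3 2.4 [ 1.57  1.18 -1.52  2.46  2.1   0.52 -0.99]
20 56 hi 3.3 [ 1.63  1.04 -1.52  2.46  2.23  0.35 -1.18] lo 6.0 3.3 [ 1.61  1.25 -1.52  2.46  2.16  0.49 -0.97]
```

Request:
step_arm(
  plan=[
    [0.63, 0, -1, -0.4, 0, 0, 0],
    [0.63, 0, -1, -0.4, -0.5, 0, 0],
    [0.63, 0, -0.5, 0, -0.5, 0, 0],
    [0.63, 0, 0, 0, -0.5, 0, 0],
    [0.63, 0, 0, 0, -0.5, 0, 0],
  ],
  grip_force=25,
)

```text
time_s: 9.75
ee_pos: [0.4579, -0.1776, 0.1911]
orientation: [0.652, 0.748, 0.091, 0.08]
ft_force: [-0.9, 0.9, -1.0]
grip_width: 0.0539
finger_force: 0.0
```

Request:
step_arm(
  plan=[
    [0.63, 0, 0, 0, -0.5, 0, 0],
    [0.63, 0, 0, 0, -0.5, 0, 0],
    [0.63, 0, 0, 0, 0, 0, 0],
  ],
)

```text
time_s: 10.05
ee_pos: [0.4561, -0.1778, 0.19]
orientation: [0.647, 0.741, 0.135, 0.117]
ft_force: [0.0, 0.0, -0.7]
grip_width: 0.0537
finger_force: 0.0
```

```bash
cat >> st.py <<'E'
print("lean deg",np.degrees(np.arctan2(np.hypot(M[0,2],M[1,2]),-M[2,2])).round(2),"lean az",np.degrees(np.arctan2(M[1,2],M[0,2])).round(1))
E
python3 st.py 0.473 -0.1734 0.131
```

```text
t 10.05 p [ 0.4561 -0.1778  0.19  ] F [ 0.04  0.02 -0.66] w 0.0537 ff 0.0
q [ 0.903  0.223 -0.579  2.203 -0.107  0.435  0.58 ]
yaw of tool y 7.75 z [ 0.348  0.048 -0.936]
shift/0.025: [ 0.08 -0.18  2.45]
lean deg 20.54 lean az 7.9
```

Request:
step_arm(
  plan=[
    [0.63, 0, 0, 0, -0.4, 0, 0],
    [0.63, 0, 0, 0, -0.4, 0, 0],
    [0.63, 0, 0, 0, -0.4, 0, 0],
    [0.63, 0, 0, 0, -0.4, 0, 0],
    [0.63, 0, 0, 0, -0.36, 0, 0],
  ],
)

```text
time_s: 10.55
ee_pos: [0.4571, -0.1752, 0.1899]
orientation: [0.63, 0.724, 0.214, 0.18]
ft_force: [-0.1, 1.7, -1.1]
grip_width: 0.0537
finger_force: 0.0
```

```bash
python3 st.py 0.473 -0.1734 0.131
```

```text
t 10.55 p [ 0.4571 -0.1752  0.1899] F [-0.09  1.74 -1.12] w 0.0537 ff 0.0
q [ 1.277  0.262 -0.897  2.356 -0.639  0.177  1.191]
yaw of tool y 7.74 z [ 0.531  0.082 -0.844]
shift/0.025: [-0.04 -0.73  2.33]
lean deg 32.48 lean az 8.8
```

```bash
cat > pl.py <<'E'
from lean import *
q=arm.sense()["qpos"]; p0,R0=fk(q)
for ph in(32.5,28,24,20):
    h,y,z,R=pose(8.1,ph); nose=np.array([.4615,-.175,.114])
    u=.046; s,c=np.sin(np.radians(ph)),np.cos(np.radians(ph)); d=s*u-c*.008; w=c*u+s*.008
    C=nose+[0,0,-.004]+d*z+w/2*y; T=C+z*.030
    qq=q; r=[]
    for k in np.linspace(0,1,9):
        Rk=R0*Ro.from_rotvec((R0.inv()*R).as_rotvec()*min(1,2*k)); pk=p0+(T-p0)*k
        qn=near(pk,Rk,qq); r.append(round(np.linalg.norm(fk(qn)[0]-pk)*1e3,1)); dq=np.abs(qn-qq).max(); qq=qn
    print(ph,"T",T.round(4),"w",w.round(4),"d",d.round(4),r,qq.round(2),"last dq",dq.round(2))
E
python3 pl.py
```

```text
32.5 T [ 0.505  -0.1688  0.0811] w 0.0431 d 0.018 [np.float64(0.0), np.float64(0.0), np.float64(1.5), np.float64(3.1), np.float64(4.7), np.float64(6.1), np.float64(7.3), np.float64(8.5), np.float64(9.6)] [ 0.75  0.47 -0.38  2.28 -1.09  0.17  1.66] last dq 0.03
28 T [ 0.5016 -0.1693  0.0811] w 0.0444 d 0.0145 [np.float64(0.0), np.float64(0.0), np.float64(0.0), np.float64(0.0), np.float64(0.5), np.float64(2.0), np.float64(3.3), np.float64(4.6), np.float64(5.8)] [ 0.61  0.45 -0.25  2.29 -1.09  0.17  1.62] last dq 0.03
24 T [ 0.4986 -0.1697  0.0814] w 0.0453 d 0.0114 [np.float64(0.0), np.float64(0.0), np.float64(0.0), np.float64(0.0), np.float64(0.0), np.float64(0.0), np.float64(0.0), np.float64(1.0), np.float64(2.2)] [ 0.49  0.43 -0.14  2.29 -1.09  0.17  1.58] last dq 0.03
20 T [ 0.4958 -0.1701  0.0819] w 0.046 d 0.0082 [np.float64(0.0), np.float64(0.0), np.float64(0.0), np.float64(0.0), np.float64(0.0), np.float64(0.0), np.float64(0.0), np.float64(0.0), np.float64(0.0)] [ 0.45  0.43 -0.12  2.28 -0.73  0.17  1.2 ] last dq 0.46
```

```bash
cat > sim.py <<'E'
from lean import *
q=arm.sense()["qpos"]; N=np.array([.4615,-.175,.114])
h0=np.array([.990,.1409,0])
def go(q,seq,verbose=True):
    az0,ph0,T0=seq[0]
    for az,ph,T in seq[1:]:
        n=8
        for k in range(1,n+1):
            a=k/n; _,_,_,R=pose(az0+(az-az0)*a,ph0+(ph-ph0)*a); p=T0+(T-T0)*a; qn=near(p,R,q); dq=np.abs(qn-q).max(); q=qn
        print("az",az,"ph",ph,"err",(np.linalg.norm(fk(q)[0]-p)*1e3).round(1),np.degrees((R.inv()*fk(q)[1]).magnitude()).round(1),q.round(2))
        az0,ph0,T0=az,ph,T
    return q
A=np.array([.457,-.175,.190]); B=np.array([.475,-.173,.17]); h,y,z,R=pose(8.1,34); 
s,c=np.sin(np.radians(34)),np.cos(np.radians(34)); C=N+[0,0,-.004]+(s*.046-c*.008)*z+(c*.046+s*.008)/2*y; T=C+.030*z
print("T",T)
for azs in(-5,-15,-25):
    print("--",azs); go(q,[(8.1,32.5,A),(8.1,15,A),(azs,15,B),(azs,25,B),(azs,34,B),(8.1,34,T-.05*z),(8.1,34,T)])
E
python3 sim.py
```

```text
T [ 0.50616338 -0.16864346  0.08121547]
-- -5
az 8.1 ph 15 err 0.0 0.0 [ 0.67  0.23 -0.37  2.13 -0.06  0.56  0.51]
az -5 ph 15 err 0.0 0.0 [ 0.49  0.26 -0.24  2.16  0.03  0.48  0.15]
az -5 ph 25 err 0.0 0.0 [ 0.63  0.22 -0.36  2.31 -0.06  0.19  0.27]
az -5 ph 34 err 0.0 0.0 [ 1.3   0.38 -1.2   2.44  1.79  0.28 -1.56]
az 8.1 ph 34 err 0.0 0.0 [ 1.32  0.57 -1.17  2.44  1.98  0.27 -1.42]
az 8.1 ph 34 err 0.0 0.0 [ 1.23  0.73 -1.2   2.43  2.07  0.46 -1.5 ]
-- -15
az 8.1 ph 15 err 0.0 0.0 [ 0.67  0.23 -0.37  2.13 -0.06  0.56  0.51]
az -15 ph 15 err 0.0 0.0 [ 0.38  0.25 -0.15  2.17  0.1   0.47 -0.11]
az -15 ph 25 err 0.0 0.0 [ 0.54  0.21 -0.34  2.33  0.46  0.2  -0.48]
az -15 ph 34 err 0.2 0.1 [ 1.32  0.52 -1.52  2.46  1.63  0.68 -1.69]
az 8.1 ph 34 err 0.0 0.0 [ 1.43  0.73 -1.46  2.44  1.71  0.51 -1.17]
az 8.1 ph 34 err 0.0 0.0 [ 1.31  0.87 -1.42  2.43  1.86  0.66 -1.3 ]
-- -25
az 8.1 ph 15 err 0.0 0.0 [ 0.67  0.23 -0.37  2.13 -0.06  0.56  0.51]
az -25 ph 15 err 0.0 0.0 [ 0.26  0.25 -0.06  2.17  0.16  0.48 -0.37]
az -25 ph 25 err 0.0 0.0 [ 0.12  0.2   0.06  2.34  0.5   0.2  -0.73]
az -25 ph 34 err 0.2 0.1 [ 1.19  0.52 -1.52  2.46  1.57  0.84 -1.9 ]
az 8.1 ph 34 err 0.0 0.0 [ 1.43  0.74 -1.47  2.44  1.7   0.53 -1.16]
az 8.1 ph 34 err 0.0 0.0 [ 1.32  0.88 -1.43  2.43  1.86  0.66 -1.29]
```

Request:
step_arm(
  plan=[
    [0.63, 0, 0, 0, 0.65, 0, 0],
    [0.63, 0, 0, 0, 0.65, 0, 0],
    [0.63, 0, 0, 0, 0.65, 0, 0],
    [0.63, 0, 0, 0, 0.65, 0, 0],
  ],
)

```text
time_s: 10.95
ee_pos: [0.459, -0.1729, 0.1884]
orientation: [0.646, 0.747, 0.123, 0.099]
ft_force: [-0.6, 0.6, -0.7]
grip_width: 0.0538
finger_force: 0.0
```

Request:
step_arm(
  plan=[
    [0.63, 0, 0.2, 0.2, 0, -0.22, 0.8],
    [0.63, 0, 0.2, 0.2, 0, -0.22, 0.8],
    [0.63, 0, 0.2, 0.2, 0, -0.22, 0.8],
    [0.63, 0, 0.2, 0.2, 0, -0.22, 0.8],
    [0.63, 0, 0, 0, 0, 0, 0],
  ],
)

```text
time_s: 11.45
ee_pos: [0.4858, -0.1703, 0.1753]
orientation: [0.781, 0.604, 0.108, 0.113]
ft_force: [0.6, -0.0, -0.1]
grip_width: 0.0538
finger_force: 0.0
```

```bash
python3 st.py 0.475 -0.173 0.17
```

```text
t 11.45 p [ 0.4858 -0.1703  0.1753] F [ 0.61 -0.04 -0.07] w 0.0538 ff 0.0
q [ 0.356  0.239 -0.1    2.184 -0.028  0.409  0.032]
yaw of tool y -14.86 z [ 0.305 -0.046 -0.951]
shift/0.025: [-0.22 -0.44  0.07]
lean deg 17.95 lean az -8.6
```

Request:
step_arm(
  plan=[
    [0.63, 0, 0, 0, 0, -0.3, 0.9],
    [0.63, 0, 0, 0, 0, -0.3, 0.9],
    [0.63, 0, 0, 0, 0, -0.3, 0.9],
    [0.63, 0, -0.3, 0, -0.4, 0, 0],
    [0.63, 0, -0.3, 0, -0.4, 0, 0],
  ],
)

```text
time_s: 11.95
ee_pos: [0.4731, -0.1641, 0.1709]
orientation: [0.866, 0.459, 0.105, 0.169]
ft_force: [0.8, -1.1, -0.2]
grip_width: 0.0536
finger_force: 0.0
```

```bash
python3 st.py 0.475 -0.173 0.17
```

```text
t 11.95 p [ 0.4731 -0.1641  0.1709] F [ 0.78 -1.08 -0.23] w 0.0536 ff 0.0
q [-0.122  0.213  0.294  2.311  0.315  0.264 -0.73 ]
yaw of tool y -34.43 z [ 0.337 -0.196 -0.921]
shift/0.025: [-0.26  0.23  0.13]
lean deg 22.96 lean az -30.2
```

Request:
step_arm(
  plan=[
    [0.63, 0, 0, 0, -0.35, 0, 0],
    [0.63, 0, 0, 0, -0.35, 0, 0],
    [0.63, 0, 0, 0, -0.35, 0, 0],
    [0.63, 0, 0, 0, 0, 0, 0],
  ],
)

```text
time_s: 12.35
ee_pos: [0.4703, -0.1676, 0.1702]
orientation: [0.859, 0.454, 0.118, 0.206]
ft_force: [0.3, -0.1, 1.3]
grip_width: 0.0537
finger_force: 0.0
```

```bash
python3 st.py 0.475 -0.173 0.17; cat > sim2.py <<'E'
from sim import *
E
sed -i '/^for azs/,$d' sim.py; sed -i 's/^print("T",T)$//' sim.py; cat > sim2.py <<'E'
from sim import *
s0=arm.sense(); P0=s0["ee_pos"]
for ph in(26,30,34):
    print("--",ph); go(q,[(-31,29,P0),(-12,ph,P0),(8.1,ph,P0),(8.1,ph,T-.05*z),(8.1,ph,T)])
E
python3 sim2.py
```

```text
t 12.35 p [ 0.4703 -0.1676  0.1702] F [ 0.3  -0.07  1.27] w 0.0537 ff 0.0
q [-0.194  0.206  0.332  2.388  0.843  0.181 -1.286]
yaw of tool y -34.54 z [ 0.39  -0.247 -0.887]
shift/0.025: [-0.07  0.24  0.13]
lean deg 27.52 lean az -32.4
-- 26
az -12 ph 26 err 0.0 0.0 [ 0.76  0.22 -0.6   2.35  0.69  0.2  -0.65]
az 8.1 ph 26 err 0.0 0.0 [ 1.29  0.37 -1.12  2.28  0.56  0.3  -0.09]
az 8.1 ph 26 err 0.0 0.0 [ 1.09  0.43 -0.89  2.33  0.91  0.17 -0.41]
az 8.1 ph 26 err 0.0 0.0 [ 1.    0.55 -0.86  2.33  1.58  0.22 -1.09]
-- 30
az -12 ph 30 err 0.0 0.0 [ 0.9   0.24 -0.76  2.41  1.42  0.17 -1.39]
az 8.1 ph 30 err 0.0 0.0 [ 1.44  0.47 -1.34  2.34  1.03  0.31 -0.54]
az 8.1 ph 30 err 0.0 0.0 [ 1.24  0.51 -1.08  2.38  1.56  0.21 -1.03]
az 8.1 ph 30 err 0.0 0.0 [ 1.19  0.69 -1.16  2.38  1.81  0.42 -1.28]
-- 34
az -12 ph 34 err 0.9 0.5 [ 1.36  0.51 -1.52  2.46  1.62  0.62 -1.61]
az 8.1 ph 34 err 0.0 0.0 [ 1.54  0.6  -1.52  2.39  1.4   0.4  -0.9 ]
az 8.1 ph 34 err 0.0 0.0 [ 1.43  0.74 -1.47  2.44  1.71  0.52 -1.17]
az 8.1 ph 34 err 0.0 0.0 [ 1.32  0.87 -1.43  2.43  1.86  0.66 -1.29]
```

Request:
step_arm(
  plan=[
    [0.63, 0, 0, 0, -0.1, 0.23, -0.43],
    [0.63, 0, 0, 0, -0.1, 0.23, -0.43],
    [0.63, 0, 0, 0, -0.1, 0.23, -0.43],
    [0.63, 0, 0, 0, 0, 0.23, -0.43],
    [0.63, 0, 0, 0, 0, 0.23, -0.43],
  ],
)

```text
time_s: 12.85
ee_pos: [0.4703, -0.1689, 0.1694]
orientation: [0.793, 0.553, 0.15, 0.204]
ft_force: [0.0, -0.1, 0.5]
grip_width: 0.0535
finger_force: 0.0
```

```bash
python3 st.py 0.475 -0.173 0.17
```

```text
t 12.85 p [ 0.4703 -0.1689  0.1694] F [ 0.04 -0.13  0.51] w 0.0535 ff 0.0
q [ 0.59   0.203 -0.46   2.414  1.371  0.175 -1.514]
yaw of tool y -20.41 z [ 0.464 -0.158 -0.872]
shift/0.025: [-0.09  0.22  0.09]
lean deg 29.33 lean az -18.8
```

Request:
step_arm(
  plan=[
    [0.63, 0, 0, 0, -0.07, 0.24, -0.43],
    [0.63, 0, 0, 0, -0.07, 0.24, -0.43],
    [0.63, 0, 0, 0, -0.07, 0.24, -0.43],
    [0.63, 0, 0, 0, -0.07, 0.24, -0.43],
    [0.63, 0, 0, 0, -0.07, 0.24, -0.43],
  ],
)

```text
time_s: 13.35
ee_pos: [0.4701, -0.1697, 0.1692]
orientation: [0.702, 0.657, 0.189, 0.199]
ft_force: [0.8, -0.4, -0.9]
grip_width: 0.0537
finger_force: 0.0
```

Request:
step_arm(
  plan=[
    [0.63, 0, 0, 0, -0.07, 0.24, -0.43],
    [0.63, 0, 0, 0, -0.07, 0.24, -0.43],
    [0.63, 0, 0, 0, 0, 0.24, -0.43],
    [0.63, 0, 0, 0, 0, 0, 0],
  ],
)

```text
time_s: 13.75
ee_pos: [0.4699, -0.1702, 0.1685]
orientation: [0.641, 0.714, 0.209, 0.19]
ft_force: [1.0, 0.3, -0.1]
grip_width: 0.0537
finger_force: 0.0
```

```bash
python3 st.py 0.478 -0.1726 0.123; python3 - <<'E'
from sim import *
s0=arm.sense(); P0=s0["ee_pos"]
for ph in(30,32,34):
    print("--",ph); go(q,[(8.1,32,P0),(8.1,ph,T-.05*z),(8.1,ph,T)])
E
```

```text
t 13.75 p [ 0.4699 -0.1702  0.1685] F [ 0.96  0.27 -0.13] w 0.0537 ff 0.0
q [ 1.409  0.426 -1.24   2.389  1.291  0.19  -0.815]
yaw of tool y 6.31 z [ 0.538  0.055 -0.841]
shift/0.025: [-0.12 -0.72  1.7 ]
lean deg 32.74 lean az 5.9
-- 30
az 8.1 ph 30 err 0.0 0.0 [ 1.29  0.55 -1.18  2.38  1.53  0.28 -1.01]
az 8.1 ph 30 err 0.0 0.0 [ 1.21  0.71 -1.21  2.38  1.78  0.46 -1.25]
-- 32
az 8.1 ph 32 err 0.0 0.0 [ 1.35  0.59 -1.26  2.41  1.69  0.33 -1.15]
az 8.1 ph 32 err 0.0 0.0 [ 1.25  0.76 -1.27  2.41  1.86  0.51 -1.31]
-- 34
az 8.1 ph 34 err 0.0 0.0 [ 1.39  0.65 -1.34  2.44  1.8   0.4  -1.25]
az 8.1 ph 34 err 0.0 0.0 [ 1.29  0.81 -1.33  2.43  1.93  0.57 -1.36]
```

Request:
step_arm(
  plan=[
    [0.63, 0, -0.3, 0.3, -0.07, 0.08, -0.12],
    [0.63, 0, -0.3, 0.5, -0.07, 0.08, -0.12],
    [0.63, -0.1, -0.1, 0.5, 0, 0, 0],
    [0.63, 0, 0, 0.4, 0, 0, 0],
    [0.63, 0, 0, 0, 0, 0, 0],
  ],
)

```text
time_s: 14.25
ee_pos: [0.4793, -0.1693, 0.1231]
orientation: [0.627, 0.723, 0.218, 0.19]
ft_force: [0.0, -0.2, 0.1]
grip_width: 0.0538
finger_force: 0.0
```

```bash
python3 st.py 0.5062 -0.1686 0.0812; python3 - <<'E'
from h import *
im=arm.get_image("scene"); np.savez("scene2.npz",**im); t=arm.get_image("top"); np.savez("top2.npz",**t)
a=cv2.resize(im["color"][150:230,265:365],(750,600),interpolation=cv2.INTER_CUBIC); cv2.imwrite("pics/pre.png",a)
E
```

```text
t 14.25 p [ 0.4793 -0.1693  0.1231] F [ 0.03 -0.21  0.14] w 0.0538 ff 0.0
q [ 1.36   0.615 -1.284  2.436  1.827  0.354 -1.288]
yaw of tool y 8.08 z [ 0.549  0.077 -0.832]
shift/0.025: [-0.12 -0.04  1.99]
lean deg 33.67 lean az 8.0
```

View pics/pre.png

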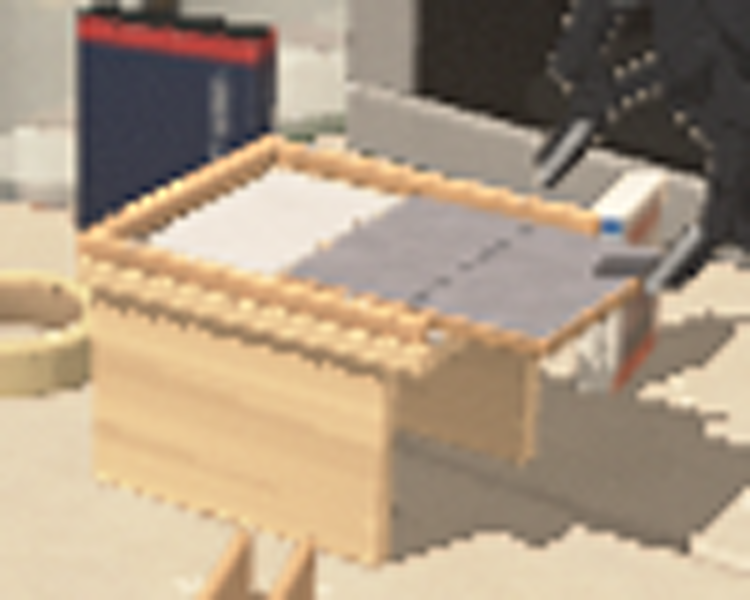

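The picture shows the board's front edge overhanging, running from crop (540,350) to (640,285). The open fingers lean over it, with the upper tip at (548,180) and the lower tip at (655,285). I'll measure the nose and both tips.

```bash
python3 - <<'E'
from h import *
from scipy.spatial.transform import Rotation as Ro
im=dict(np.load("scene2.npz")); W=cloud(im); C=im["color"]; s=arm.sense(); M=Ro.from_quat(s["orientation"]).as_matrix()
xr=np.array([.990,.1409,0]); N=np.array([.4615,-.175,.114])
def px(a,b): return (265+a/7.5,150+b/7.5)
for a,b in((540,340),(635,275)): w=world(im,px(a,b),.118); print("nose corner top",w.round(4),"riser-frame x",((w-[.5907,-.1554,0])@xr).round(4))
# top view: nose edge
t=dict(np.load("top2.npz")); Wt=cloud(t); hs=cv2.cvtColor(t["color"],cv2.COLOR_BGR2HSV)
r=(Wt-[.5907,-.1554,0])@xr; yy=(Wt-[.5907,-.1554,0])@np.array([-.1409,.990,0])
k=(Wt[...,2]>.108)&(Wt[...,2]<.126)&(r<-.095)&(r>-.16)&(abs(yy)<.07)
print("top: nose min r, y range",np.percentile(r[k],[1,5]).round(4),np.percentile(yy[k],[1,99]).round(4),k.sum())
# finger pads in tool frame
T=(W-s["ee_pos"])@M
k=(abs(T[...,0])<.02)&(abs(T[...,1])<.06)&(T[...,2]>-.09)&(T[...,2]<.02)&(W[...,2]>.122)
for nm,m in(("up",k&(T[...,1]>.01)),("low",k&(T[...,1]<-.01))):
    q=T[m]; print(nm,len(q),"tool z pct90,97,max",np.percentile(q[:,2],[90,97,100]).round(4)); e=q[q[:,2]>np.percentile(q[:,2],80)]; print("  y range of end",e[:,1].min().round(4),e[:,1].max().round(4),"x",e[:,0].min().round(4),e[:,0].max().round(4))
E
```

```text
nose corner top [ 0.4517 -0.1184  0.118 ] riser-frame x -0.1324
nose corner top [ 0.4642 -0.1995  0.118 ] riser-frame x -0.1314
top: nose min r, y range [-0.1314 -0.1297] [-0.0588  0.0548] 503
up 128 tool z pct90,97,max [-0.0404 -0.0344 -0.0281]
  y range of end 0.0276 0.0412 x -0.0079 0.0164
low 126 tool z pct90,97,max [-0.04   -0.0346 -0.0283]
  y range of end -0.0391 -0.0258 x 0.0003 0.0164
```

Request:
step_arm(
  plan=[
    [0.63, -0.12, -0.08, 0.3, 0, 0, 0],
    [0.63, 0, 0, 0.5, 0, 0, 0],
    [0.63, 0, 0, 0.5, 0, 0, 0],
    [0.63, 0, 0, 0.4, 0, 0, 0],
    [0.63, 0, 0, 0, 0, 0, 0],
  ],
)

```text
time_s: 14.85
ee_pos: [0.5013, -0.1692, 0.0872]
orientation: [0.627, 0.723, 0.218, 0.191]
ft_force: [-0.2, -1.0, -0.2]
grip_width: 0.0542
finger_force: 0.0
```

```bash
python3 st.py 0.505 -0.1688 0.0812
```

```text
t 14.85 p [ 0.5013 -0.1692  0.0872] F [-0.22 -1.04 -0.17] w 0.0542 ff 0.0
q [ 1.284  0.757 -1.29   2.434  1.941  0.51  -1.378]
yaw of tool y 8.23 z [ 0.549  0.077 -0.832]
shift/0.025: [-0.01 -0.01  0.28]
lean deg 33.68 lean az 7.9
```

Request:
step_arm(
  plan=[
    [0.63, 0, 0, 0.28, 0, 0, 0],
    [0.63, 0, 0, 0, 0, 0, 0],
    [0.55, 0, 0, 0, 0, 0, 0],
    [0.5, 0, 0, 0, 0, 0, 0],
    [0.45, 0, 0, 0, 0, 0, 0],
  ],
  grip_force=20,
)

```text
time_s: 15.35
ee_pos: [0.5056, -0.1687, 0.0825]
orientation: [0.626, 0.724, 0.219, 0.192]
ft_force: [-2.0, -0.1, 5.8]
grip_width: 0.0445
finger_force: 18.6
```

Request:
step_arm(
  plan=[
    [0, 0, 0, 0, 0, 0, 0],
    [0, 0, 0.1, -0.15, 0, 0, 0],
    [0, 0, 0.1, -0.15, 0, 0, 0],
  ],
)

```text
time_s: 15.65
ee_pos: [0.5054, -0.1685, 0.0915]
orientation: [0.626, 0.724, 0.219, 0.191]
ft_force: [-2.6, 0.1, 5.6]
grip_width: 0.0383
finger_force: 18.9
```

Request:
step_arm(
  plan=[
    [0, 0, 0.1, -0.15, 0, 0, 0],
    [0, 0, 0.1, -0.15, 0, 0, 0],
    [0, 0, 0, 0, 0, 0, 0],
  ],
)

```text
time_s: 15.95
ee_pos: [0.5056, -0.1687, 0.1009]
orientation: [0.626, 0.724, 0.218, 0.192]
ft_force: [-0.8, 0.6, 5.3]
grip_width: 0.0326
finger_force: 20.2
```

```bash
cat > look.py <<'E'
from h import *
import sys
im=arm.get_image("scene"); np.savez("sceneL.npz",**im); x0,y0=(int(a) for a in sys.argv[2:4])
cv2.imwrite(f"pics/{sys.argv[1]}.png",cv2.resize(im["color"][y0:y0+90,x0:x0+120],(640,480),interpolation=cv2.INTER_CUBIC))
E
python3 look.py lift1 255 135
```

```text
(no output)
```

View pics/lift1.png

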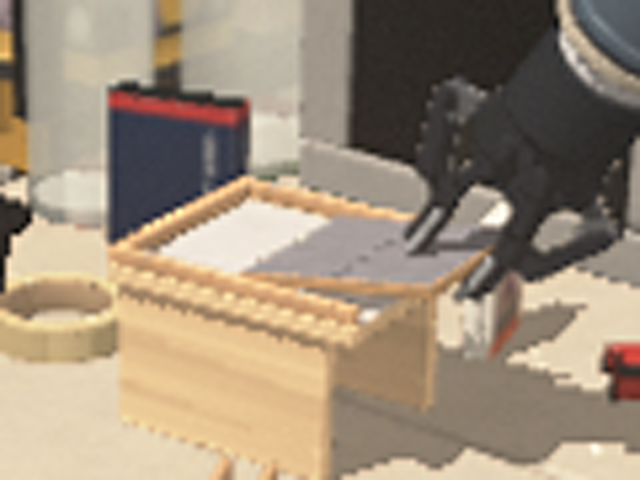

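The picture shows the nose tilting up between the fingers, edge at (460,265), with the rear still resting on the riser. The swing is going as planned, so I'll keep lifting.

Request:
step_arm(
  plan=[
    [0, 0, 0.1, -0.15, 0, 0, 0],
    [0, 0, 0.1, -0.15, 0, 0, 0],
    [0, 0, 0.1, -0.15, 0, 0, 0],
    [0, 0, 0.1, -0.15, 0, 0, 0],
    [0, 0, 0.1, -0.15, 0, 0, 0],
  ],
)

```text
time_s: 16.5
ee_pos: [0.505, -0.1686, 0.1226]
orientation: [0.627, 0.723, 0.218, 0.191]
ft_force: [-0.4, 0.7, 2.9]
grip_width: 0.0238
finger_force: 18.4
```

Request:
step_arm(
  plan=[
    [0, 0, 0.1, -0.15, 0, 0, 0],
    [0, 0, 0.1, -0.15, 0, 0, 0],
    [0, 0, 0.1, -0.15, 0, 0, 0],
    [0, 0, 0.1, -0.15, 0, 0, 0],
    [0, 0, 0.1, -0.15, 0, 0, 0],
  ],
)

```text
time_s: 17.0
ee_pos: [0.5049, -0.1685, 0.1449]
orientation: [0.627, 0.723, 0.218, 0.191]
ft_force: [0.4, 0.5, 2.2]
grip_width: 0.017
finger_force: 18.2
```

Request:
step_arm(
  plan=[
    [0, 0, 0.1, -0.15, 0, 0, 0],
    [0, 0, 0.1, -0.15, 0, 0, 0],
    [0, 0, 0.1, -0.15, 0, 0, 0],
    [0, 0, 0.1, -0.15, 0, 0, 0],
    [0, 0, 0.1, -0.15, 0, 0, 0],
  ],
)

```text
time_s: 17.5
ee_pos: [0.5048, -0.1684, 0.1675]
orientation: [0.627, 0.723, 0.218, 0.191]
ft_force: [0.6, 0.5, 2.2]
grip_width: 0.0106
finger_force: 18.7
```

Request:
step_arm(
  plan=[
    [0, 0, 0.1, -0.15, 0, 0, 0],
    [0, 0, 0.1, -0.15, 0, 0, 0],
    [0, 0, 0.1, -0.15, 0, 0, 0],
    [0, 0, 0.1, -0.15, 0, 0, 0],
    [0, 0, 0, 0, 0, 0, 0],
  ],
  grip_force=30,
)

```text
time_s: 18.0
ee_pos: [0.5041, -0.1687, 0.1848]
orientation: [0.627, 0.723, 0.218, 0.19]
ft_force: [-0.0, -0.6, -1.8]
grip_width: 0.0073
finger_force: 29.2
```

```bash
python3 st.py; python3 look.py lift2 255 110
```

```text
t 18.0 p [ 0.5041 -0.1687  0.1848] F [-0.05 -0.63 -1.78] w 0.0073 ff 29.20215368270874
q [ 1.427  0.499 -1.35   2.309  1.163  0.299 -0.671]
yaw of tool y 8.19 z [ 0.549  0.076 -0.833]
lean deg 33.64 lean az 7.9
```

View pics/lift2.png

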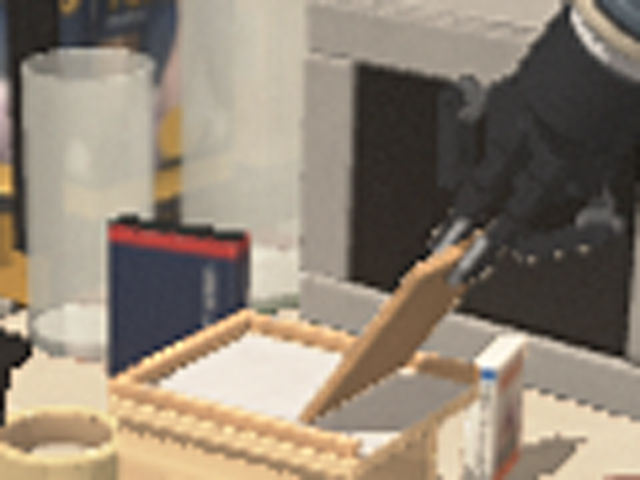

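The picture shows the board pinched along the pads, grip at (465,255), with its lower edge at (305,420) just clear of the riser. Next I'll lift, turn it vertical and carry it over.

Request:
step_arm(
  plan=[
    [0, 0, 0.28, -0.42, 0, 0, 0],
    [0, 0, 0.5, -0.75, 0, 0, 0],
    [0, 0, 0.5, -0.75, 0, 0, 0],
    [0, 0, 0.5, -0.75, 0, 0, 0],
    [0, 0, 0.5, -0.75, 0, 0, 0],
  ],
)

```text
time_s: 18.55
ee_pos: [0.5038, -0.1686, 0.2829]
orientation: [0.627, 0.723, 0.218, 0.19]
ft_force: [-0.7, -0.5, -1.7]
grip_width: 0.0072
finger_force: 29.4
```

Request:
step_arm(
  plan=[
    [0, 0, 0, 0, 0.5, 0, 0],
    [0, 0, 0, 0, 0.7, 0, 0],
    [0, 0, 0, 0, 0.7, 0, 0],
    [0, 0, 0, 0, 0.7, 0, 0],
    [0, 0, 0, 0, 0.7, 0, 0],
  ],
)

```text
time_s: 19.05
ee_pos: [0.5039, -0.1693, 0.2827]
orientation: [0.653, 0.752, 0.069, 0.063]
ft_force: [-0.2, 0.6, -0.3]
grip_width: 0.0075
finger_force: 29.4
```

Request:
step_arm(
  plan=[
    [0, 0, 0, 0, 0.7, 0, 0],
    [0, 0, 0, 0, 0.7, 0, 0],
    [0, 0, 0, 0, 0.2, 0, 0],
    [0, 0, 0, 0, 0, 0, 0],
  ],
)

```text
time_s: 19.45
ee_pos: [0.505, -0.1679, 0.282]
orientation: [0.655, 0.756, -0.002, 0.0]
ft_force: [0.5, -0.6, -0.8]
grip_width: 0.0074
finger_force: 29.5
```

```bash
python3 st.py 0.6128 0.1883 0.30
```

```text
t 19.45 p [ 0.505  -0.1679  0.282 ] F [ 0.51 -0.56 -0.82] w 0.0074 ff 29.539130330085754
q [ 0.966  0.466 -1.118  1.668  0.437  1.287 -0.093]
yaw of tool y 8.2 z [-0.002 -0.003 -1.   ]
shift/0.025: [13.49  6.3  -0.76]
lean deg 0.18 lean az -126.7
```

Request:
step_arm(
  plan=[
    [0, 0.5, 0.2, -0.2, 0, 0, -0.15],
    [0, 0.9, 0.4, -0.2, 0, 0, -0.15],
    [0, 0.9, 0.4, -0.2, 0, 0, -0.15],
    [0, 0.9, 0.4, -0.2, 0, 0, -0.15],
    [0, 0.9, 0.4, 0, 0, 0, -0.14],
  ],
)

```text
time_s: 19.95
ee_pos: [0.5301, -0.0582, 0.3036]
orientation: [0.621, 0.784, -0.001, 0.002]
ft_force: [-0.3, -0.5, -2.2]
grip_width: 0.0072
finger_force: 29.5
```

Request:
step_arm(
  plan=[
    [0, 0.9, 0.4, 0, 0, 0, 0],
    [0, 0.9, 0.4, 0, 0, 0, 0],
    [0, 0.9, 0.4, 0, 0, 0, 0],
    [0, 0.9, 0.4, 0, 0, 0, 0],
    [0, 0.9, 0.4, 0, 0, 0, 0],
  ],
)

```text
time_s: 20.45
ee_pos: [0.5526, 0.0625, 0.3026]
orientation: [0.621, 0.784, -0.001, 0.001]
ft_force: [0.7, 0.9, -0.8]
grip_width: 0.0077
finger_force: 29.5
```

Request:
step_arm(
  plan=[
    [0, 0.9, 0.4, 0, 0, 0, 0],
    [0, 0.9, 0.4, 0, 0, 0, 0],
    [0, 0.9, 0.4, 0, 0, 0, 0],
    [0, 0.6, 0.3, 0, 0, 0, 0],
    [0, 0, 0, 0, 0, 0, 0],
  ],
)

```text
time_s: 20.95
ee_pos: [0.5699, 0.1533, 0.3024]
orientation: [0.619, 0.785, -0.0, 0.0]
ft_force: [-0.4, 1.2, -1.3]
grip_width: 0.0074
finger_force: 29.6
```

```bash
python3 st.py 0.6128 0.1883 0.25; cat > meas2.py <<'E'
from h import *
from scipy.spatial.transform import Rotation as Ro
s=arm.sense(); M=Ro.from_quat(s["orientation"]).as_matrix()
im=arm.get_image("scene"); np.savez("sceneR.npz",**im); t=arm.get_image("top"); np.savez("topR.npz",**t)
W=cloud(im); T=(W-s["ee_pos"])@M
k=(abs(T[...,0])<.09)&(abs(T[...,1])<.035)&(T[...,2]>-.02)&(T[...,2]<.13)
q=T[k]; print("board pts",len(q),"tool x",np.percentile(q[:,0],[1,99]).round(4),"y",np.percentile(q[:,1],[5,50,95]).round(4),"z bottom",np.percentile(q[:,2],[95,99,100]).round(4))
for a in range(-60,61,20):
    m=q[abs(q[:,0]-a/1e3)<.006]
    if len(m)>5: print("x",a,"bottom z",np.percentile(m[:,2],98).round(4),"n",len(m))
cv2.imwrite("pics/over.png",cv2.resize(im["color"][100:280,150:390],(800,600),interpolation=cv2.INTER_CUBIC))
E
python3 meas2.py
```

```text
t 20.95 p [0.5699 0.1533 0.3024] F [-0.35  1.15 -1.3 ] w 0.0074 ff 29.55554634332657
q [ 0.297  0.539 -1.078  1.491  0.478  1.397 -0.57 ]
yaw of tool y 13.45 z [ 0.    -0.001 -1.   ]
shift/0.025: [0.96 2.   2.1 ]
lean deg 0.07 lean az -80.6
board pts 1011 tool x [-0.0558  0.0588] y [-0.0046 -0.0025  0.0008] z bottom [0.0763 0.0805 0.0823]
x -60 bottom z 0.0727 n 25
x -40 bottom z 0.0801 n 98
x -20 bottom z 0.0782 n 90
x 0 bottom z 0.0786 n 96
x 20 bottom z 0.0788 n 104
x 40 bottom z 0.0796 n 105
x 60 bottom z 0.0789 n 106
```

View pics/over.png

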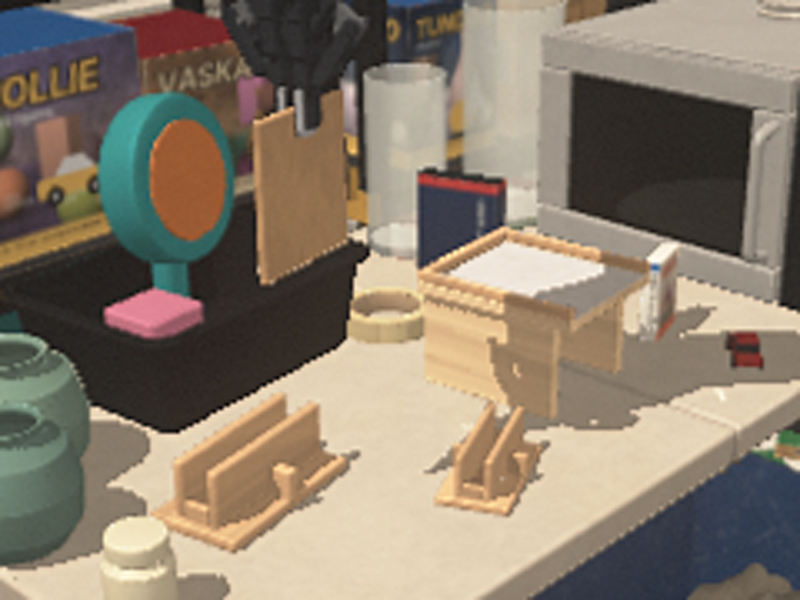

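The picture shows the board hanging level at (300,190), still back and right of the large rack at (255,470); the bystanders have not moved. I'll refine the bay centre from both views.

```bash
python3 - <<'E'
from h import *
a=np.radians(13.3); X=np.array([np.cos(a),np.sin(a)]); Y=np.array([-X[1],X[0]]); c=np.array([.6128,.1883])
for n in("top","sceneR"):
    W=cloud(dict(np.load(n+".npz"))).reshape(-1,3); d=W[:,:2]-c; x,y=d@X,d@Y
    k=(abs(x)<.05)&(abs(y)<.09)&(W[:,2]>.061)&(W[:,2]<.07); x,y,z=x[k],y[k],W[k,2]
    for s in(-1,1):
        m=(np.sign(x)==s); f=np.polyfit(y[m],x[m],1)
        print(n,s,m.sum(),"x med",np.median(x[m]).round(4),"range",np.percentile(x[m],[3,97]).round(4),"slope deg",np.degrees(f[0]).round(2),"y",np.percentile(y[m],[1,99]).round(4))
E
```

```text
top -1 182 x med -0.0172 range [-0.0218 -0.0125] slope deg 0.02 y [-0.0711  0.0725]
top 1 179 x med 0.0189 range [0.0146 0.0236] slope deg -0.1 y [-0.0709  0.0728]
sceneR -1 108 x med -0.0195 range [-0.0237 -0.0138] slope deg 0.21 y [-0.0667  0.076 ]
sceneR 1 107 x med 0.0161 range [0.0125 0.0222] slope deg 0.58 y [-0.0656  0.0759]
```

Request:
step_arm(
  plan=[
    [0, 0.3, 0.6, 0, 0, 0, 0],
    [0, 0.35, 0.7, 0, 0, 0, 0],
    [0, 0.33, 0.7, 0.3, 0, 0, 0],
    [0, 0, 0, 0.8, 0, 0, 0],
    [0, 0, 0, 0.8, 0, 0, 0],
  ],
)

```text
time_s: 21.55
ee_pos: [0.6141, 0.1844, 0.2537]
orientation: [0.622, 0.783, -0.001, 0.001]
ft_force: [0.2, 1.1, -1.4]
grip_width: 0.0073
finger_force: 29.6
```

Request:
step_arm(
  plan=[
    [0, 0, 0, 0.8, 0, 0, 0],
    [0, 0, 0, 0.8, 0, 0, 0],
    [0, 0, 0, 0.8, 0, 0, 0],
    [0, 0, 0, 0.6, 0, 0, 0],
    [0, 0, 0, 0, 0, 0, 0],
  ],
)

```text
time_s: 22.05
ee_pos: [0.6129, 0.1831, 0.1772]
orientation: [0.622, 0.783, -0.003, 0.0]
ft_force: [0.2, -1.0, -1.1]
grip_width: 0.0074
finger_force: 29.6
```

```bash
python3 st.py 0.6127 0.1888 0.094; python3 - <<'E'
from h import *
im=arm.get_image("scene"); W=cloud(im)
a=np.radians(13.3); X=np.array([np.cos(a),np.sin(a)]); Y=np.array([-X[1],X[0]]); c=np.array([.6128,.1883]); W=W.reshape(-1,3)
d=W[:,:2]-c; x,y=d@X,d@Y
k=(abs(x)<.02)&(abs(y)<.08)&(W[:,2]>.09)&(W[:,2]<.17); print("board face x",np.percentile(x[k],[5,50,95]).round(4),"y",np.percentile(y[k],[1,99]).round(4),"zmin",W[(abs(x)<.008)&(abs(y)<.07)&(W[:,2]>.066)][:,2].min().round(4))
cv2.imwrite("pics/over2.png",cv2.resize(im["color"][135:270,180:360],(800,600),interpolation=cv2.INTER_CUBIC))
E
```

```text
t 22.05 p [0.6129 0.1831 0.1772] F [ 0.23 -1.   -1.05] w 0.0074 ff 29.573038816452026
q [ 0.185  0.707 -0.991  1.55   0.616  1.23  -0.681]
yaw of tool y 13.14 z [-0.004 -0.005 -1.   ]
shift/0.025: [0.24 0.06 3.33]
lean deg 0.35 lean az -128.0
board face x [-0.0059 -0.0037 -0.0003] y [-0.0614  0.0529] zmin 0.0928
```

View pics/over2.png

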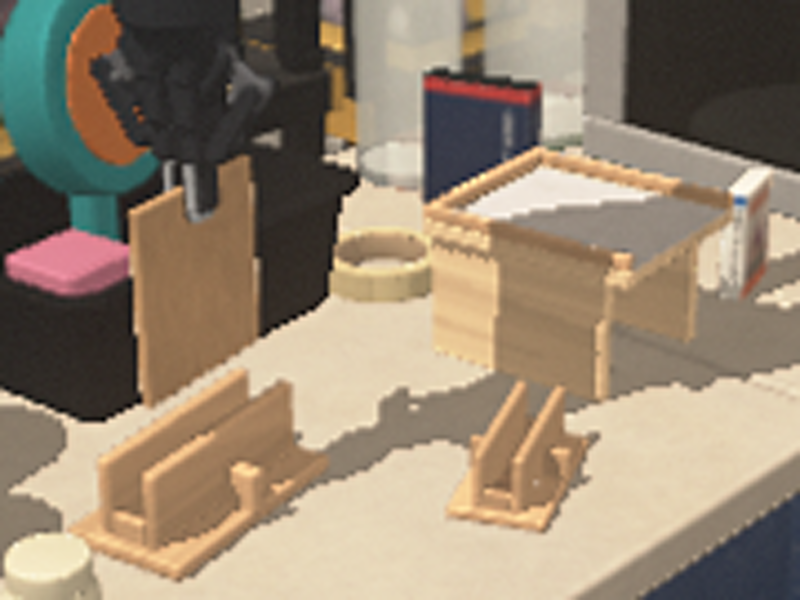

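The picture shows the board above the large rack, lower edge at (150,400), centred across the bay and about 7 mm short along it. I'll correct that while lowering.

Request:
step_arm(
  plan=[
    [0, 0.28, -0.03, 0.2, 0, 0, 0],
    [0, 0, 0, 0.5, 0, 0, 0],
    [0, 0, 0, 0.5, 0, 0, 0],
    [0, 0, 0, 0.4, 0, 0, 0],
    [0, 0, 0, 0, 0, 0, 0],
  ],
)

```text
time_s: 22.6
ee_pos: [0.6105, 0.1908, 0.137]
orientation: [0.621, 0.784, -0.003, -0.0]
ft_force: [0.2, 0.5, -1.4]
grip_width: 0.0074
finger_force: 29.6
```

Request:
step_arm(
  plan=[
    [0, 0, 0, 0.5, 0, 0, 0],
    [0, 0, 0, 0.5, 0, 0, 0],
    [0, 0, 0, 0.35, 0, 0, 0],
    [0, 0, 0, 0, 0, 0, 0],
  ],
)

```text
time_s: 23.0
ee_pos: [0.6105, 0.1909, 0.1036]
orientation: [0.621, 0.784, -0.003, -0.0]
ft_force: [-1.0, -1.3, -1.9]
grip_width: 0.0073
finger_force: 29.6
```

```bash
python3 st.py 0.6125 0.189 0.092
```

```text
t 23.0 p [0.6105 0.1909 0.1036] F [-0.96 -1.31 -1.89] w 0.0073 ff 29.592987298965454
q [ 0.152  0.776 -0.945  1.635  0.691  1.104 -0.757]
yaw of tool y 13.22 z [-0.003 -0.004 -1.   ]
shift/0.025: [-0.09  0.06  0.46]
lean deg 0.3 lean az -129.1
```

Now I'll lower gently to the floor.

Request:
step_arm(
  plan=[
    [0, 0, 0.06, 0.3, 0, 0, 0],
    [0, 0, 0, 0, 0, 0, 0],
  ],
)

```text
time_s: 23.2
ee_pos: [0.6127, 0.1916, 0.0971]
orientation: [0.621, 0.784, -0.002, 0.0]
ft_force: [-0.5, -0.3, -1.9]
grip_width: 0.0071
finger_force: 29.6
```

Request:
step_arm(
  plan=[
    [0, 0, 0, 0.06, 0, 0, 0],
    [0, 0, 0, 0, 0, 0, 0],
  ],
)

```text
time_s: 23.4
ee_pos: [0.6127, 0.1919, 0.0965]
orientation: [0.621, 0.784, -0.001, 0.001]
ft_force: [0.4, 0.4, -1.0]
grip_width: 0.0072
finger_force: 29.7
```

Request:
step_arm(
  plan=[
    [0, 0, 0, 0.06, 0, 0, 0],
    [0, 0, 0, 0, 0, 0, 0],
  ],
)

```text
time_s: 23.6
ee_pos: [0.6128, 0.192, 0.095]
orientation: [0.621, 0.784, -0.001, 0.001]
ft_force: [0.1, -0.0, -1.1]
grip_width: 0.0075
finger_force: 29.7
```

Request:
step_arm(
  plan=[
    [0, 0, 0, 0.05, 0, 0, 0],
    [0, 0, 0, 0, 0, 0, 0],
  ],
)

```text
time_s: 23.8
ee_pos: [0.6132, 0.1923, 0.0949]
orientation: [0.621, 0.784, -0.001, 0.001]
ft_force: [-1.3, -1.3, 8.4]
grip_width: 0.0075
finger_force: 31.0
```

Request:
step_arm(
  plan=[
    [0, 0, 0, 0.05, 0, 0, 0],
    [0, 0, 0, 0, 0, 0, 0],
  ],
)

```text
time_s: 24.0
ee_pos: [0.6138, 0.1924, 0.0948]
orientation: [0.621, 0.784, -0.0, 0.002]
ft_force: [-2.8, -2.8, 17.0]
grip_width: 0.0071
finger_force: 32.5
```

Request:
step_arm(
  plan=[
    [0, 0, 0, 0.04, 0, 0, 0],
    [0, 0, 0, 0, 0, 0, 0],
  ],
)

```text
time_s: 24.2
ee_pos: [0.6143, 0.1926, 0.0947]
orientation: [0.621, 0.784, 0.0, 0.002]
ft_force: [-2.7, -3.1, 23.8]
grip_width: 0.0075
finger_force: 33.7
```

Request:
step_arm(
  plan=[
    [0, 0, 0, -0.09, 0, 0, 0],
    [0, 0, 0, 0, 0, 0, 0],
  ],
)

```text
time_s: 24.4
ee_pos: [0.6133, 0.1921, 0.0948]
orientation: [0.621, 0.784, -0.001, 0.001]
ft_force: [-1.1, -1.6, 9.4]
grip_width: 0.0072
finger_force: 31.5
```

```bash
cat > chk.py <<'E'
from h import *
im=arm.get_image("scene"); W=cloud(im).reshape(-1,3); s=arm.sense(); print(s["time_s"],s["ee_pos"].round(4),s["ft_force"].round(1))
a=np.radians(13.3); X=np.array([np.cos(a),np.sin(a)]); Y=np.array([-X[1],X[0]]); c=np.array([.6128,.1883]); d=W[:,:2]-c; x,y=d@X,d@Y
for yy in(-50,-35,35,50):
    k=(abs(y-yy/1e3)<.006)&(abs(x)<.025)&(W[:,2]>.075)&(W[:,2]<.2); print("y",yy,"top z",np.percentile(W[k,2],97).round(4) if k.sum() else None,"face x at z .08-.1 / .12-.14",[np.median(x[k&(W[:,2]>l)&(W[:,2]<l+.02)]).round(4) for l in(.08,.12)])
k=(abs(x)<.02)&(abs(y)<.08)&(W[:,2]>.075)&(W[:,2]<.13); print("board y",np.percentile(y[k],[1,99]).round(4))
cv2.imwrite("pics/end.png",cv2.resize(im["color"][135:270,180:360],(800,600),interpolation=cv2.INTER_CUBIC))
E
python3 chk.py
```

```text
24.45 [0.6133 0.192  0.0948] [-0.4 -1.2 10.8]
y -50 top z 0.1414 face x at z .08-.1 / .12-.14 [np.float64(-0.0011), np.float64(-0.0015)]
y -35 top z 0.1414 face x at z .08-.1 / .12-.14 [np.float64(-0.0019), np.float64(-0.0015)]
y 35 top z 0.1424 face x at z .08-.1 / .12-.14 [np.float64(-0.0018), np.float64(-0.0012)]
y 50 top z 0.142 face x at z .08-.1 / .12-.14 [np.float64(-0.0014), np.float64(-0.0016)]
board y [-0.0527  0.0625]
```

Request:
step_arm(
  plan=[
    [0.1, 0, 0, 0, 0, 0, 0],
    [0.25, 0, 0, 0, 0, 0, 0],
    [0.4, 0, 0, 0, 0, 0, 0],
    [0.5, 0, 0, 0, 0, 0, 0],
    [0.5, 0, 0, -0.3, 0, 0, 0],
  ],
)

```text
time_s: 24.95
ee_pos: [0.6121, 0.1914, 0.1003]
orientation: [0.621, 0.784, -0.002, 0.0]
ft_force: [-0.0, -1.0, 1.4]
grip_width: 0.0425
finger_force: 0.0
```

Request:
step_arm(
  plan=[
    [0.5, 0, 0, -0.6, 0, 0, 0],
    [0.5, 0, 0, -1, 0, 0, 0],
    [0.5, 0, 0, -1, 0, 0, 0],
    [0.5, 0, 0, -1, 0, 0, 0],
    [0.5, 0, 0, -1, 0, 0, 0],
  ],
)

```text
time_s: 25.45
ee_pos: [0.6127, 0.1926, 0.2187]
orientation: [0.621, 0.784, -0.001, 0.001]
ft_force: [0.0, 0.1, 0.3]
grip_width: 0.0429
finger_force: 0.0
```

Request:
step_arm(
  plan=[
    [0.5, 0, 0, -0.5, 0, 0, 0],
    [0.5, 0, 0, 0, 0, 0, 0],
    [0.5, 0, 0, 0, 0, 0, 0],
  ],
)

```text
time_s: 25.75
ee_pos: [0.6126, 0.192, 0.2282]
orientation: [0.621, 0.784, -0.002, 0.001]
ft_force: [-0.1, -0.6, -0.4]
grip_width: 0.0429
finger_force: 0.0
```

```bash
python3 chk.py
```

```text
25.8 [0.6125 0.1917 0.2276] [ 0.8 -0.  -0.4]
y -50 top z 0.1422 face x at z .08-.1 / .12-.14 [np.float64(-0.0023), np.float64(-0.0019)]
y -35 top z 0.1425 face x at z .08-.1 / .12-.14 [np.float64(-0.0015), np.float64(-0.002)]
y 35 top z 0.1423 face x at z .08-.1 / .12-.14 [np.float64(-0.0024), np.float64(-0.0022)]
y 50 top z 0.1427 face x at z .08-.1 / .12-.14 [np.float64(-0.0014), np.float64(-0.002)]
board y [-0.0524  0.0627]
```

View pics/end.png

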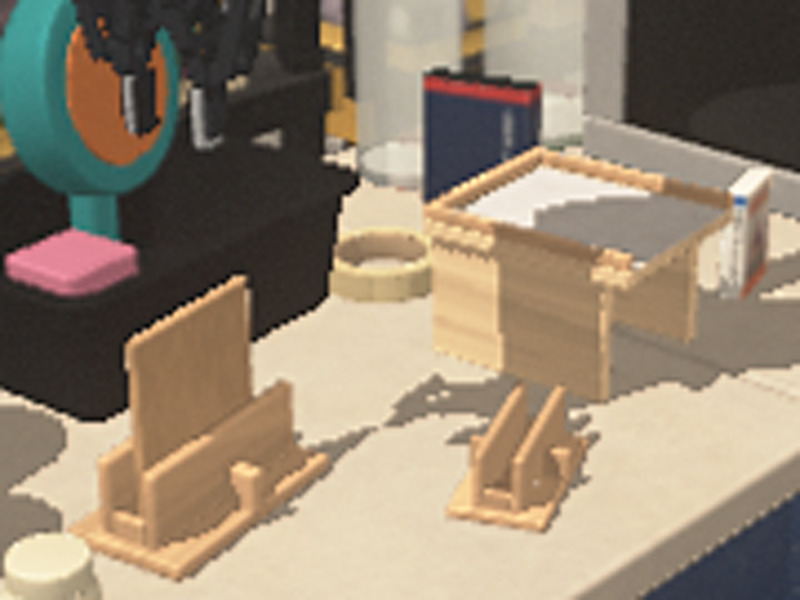

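The picture shows the board standing on edge in the larger rack's bay at (190,370). The gripper is clear above it, and the tape roll, card box and jar are where they were.

```bash
python3 -c "
from plant import arm
print(arm.sign_off())"
```

```text
the job is handed in; nothing more can be done
None
```

The board stands on edge on the floor of the larger rack's bay, released and with the gripper clear. The glue jar, card box and tape roll look unmoved, and the job was handed in at about 26 s of the 53 s allowed.

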